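# Gauge both heads of tensile specimens and tray them

### The job

Check the dog-bone specimens on the board (two or three of them) one at a time in the order aluminium, black, green, skipping any that is missing: lay the specimen flat and straight on the gauge plate with its red head pushed up against the middle of the blue stop, let go and press the sprung foot down by its knob until it rests firmly on that head, keeping it there for a second to take the reading, then turn the specimen end for end and gauge its plain head against the stop in the same way. Lay each one flat on the floor of the blue tray before starting the next, so that all end there side by side with the foot sprung back up, and leave the other things on the bench where they are.

Things in the scene. Friction and masses are not known exactly. Their poses are not given: they have to be found in the camera images.
- gauge: fixed thickness gauge. Steel plate, top 12 mm above the table, local x from -140 to +120 mm, 110 mm wide. Origin on the table; +x runs along the plate towards the column (30 x 40 mm, 142 mm high, centred at x = +102), z up. An arm 34 mm wide, 112 to 140 mm above the table, reaches from the column back to x = +32. Specimens are laid along x and slid in from the -x side under the foot
- stop (a point): middle of the lower edge of the blue stop's face, at x = +70 mm, 12 mm above the table (level with the plate's top); axes as the gauge's. The stop is 60 mm wide and 16 mm high and faces -x; a specimen's end face is pushed against it
- foot_slide (a joint): sprung slide of the foot with its rod and knob, in m: 0 = fully raised (rest, pad 60 mm above the plate), grows as it goes down, to 0.058 at most. Height read = 0.060 - value. Its upward spring leaves 1.7 N to push at the top, rising 40 N per m; it springs back up by itself when let go
- knob_top (a point): centre of the flat top of the round black knob (32 mm across, yellow centre), pressed straight down; raised, it is 210 mm above the table. Once the pad has met something, the knob itself gives up to 12 mm more on an overload spring (5 N, then 0.8 N per mm; 12 to 15 N at its end). Rod and knob stand at gauge x = +50 mm, y = 0, 20 mm before the stop
- foot: the sliding foot with rod and knob; its brass pad is a disc 22 mm across and 9 mm thick on the rod's axis; origin at the centre of its underside
- board: brown cork supply board, fixed, 260 (x) x 240 (y) x 10 mm high, on which the specimens lie at the start side by side, 75 mm apart. Origin at the centre of its underside
- tray: blue open tray for finished specimens, fixed, outside 250 (x) x 240 (y) x 28 mm high, walls and floor 5 mm. Origin at the centre of its underside. It and the board stand either side of the gauge, either way round
- alu_bar: bare aluminium dog-bone tensile specimen, 200 mm long, 18 mm thick throughout: two square heads 50 long x 46 wide, joined by a waist 100 long x 24 wide. Origin in the middle of the solid; x runs lengthwise to the red-painted head (the other is plain), z is square to the flat faces. Starts flat on the board; may be absent
- black_bar: black plastic dog-bone tensile specimen, 200 mm long, 22 mm thick throughout: two square heads 50 long x 46 wide, joined by a waist 100 long x 24 wide. Origin in the middle of the solid; x runs lengthwise to the red-painted head (the other is plain), z is square to the flat faces. Starts flat on the board; may be absent
- green_bar: green plastic dog-bone tensile specimen, 200 mm long, 26 mm thick throughout: two square heads 50 long x 46 wide, joined by a waist 100 long x 24 wide. Origin in the middle of the solid; x runs lengthwise to the red-painted head (the other is plain), z is square to the flat faces. Starts flat on the board; may be absent
- alu_bar_red (a point): centre of the end face of the aluminium specimen's red head (x = +100 mm, mid thickness)
- alu_bar_plain (a point): centre of the end face of the aluminium specimen's plain head (x = -100 mm, mid thickness)
- black_bar_red (a point): centre of the end face of the black specimen's red head (x = +100 mm, mid thickness)
- black_bar_plain (a point): centre of the end face of the black specimen's plain head (x = -100 mm, mid thickness)
- green_bar_red (a point): centre of the end face of the green specimen's red head (x = +100 mm, mid thickness)
- green_bar_plain (a point): centre of the end face of the green specimen's plain head (x = -100 mm, mid thickness)
- wrench: loose steel wrench 160 mm long, bystander, on the far side of the board or tray
- driver: loose screwdriver 170 mm long, bystander, on the far side of the board or tray
- weight: brass weight 48 mm across, 55 mm high, bystander, beyond the gauge
- oil: amber jar 50 mm across, 110 mm high, bystander, beyond the gauge
- caliper: steel caliper 170 mm long, bystander, far side
Mind the look-alikes: they are no part of the job. Of the things like the black_bar, leave any that is pink; of the rest the smaller one is meant.

How it is judged:
By the outcome, as a careful person would: the job done as asked, in the order asked, and still so for the second after the job is handed in, with the robot touching nothing.
Of alu_bar, black_bar, green_bar only 2 to 3 are there at a start; the rules pass over those that are not, and their reading is None.
At some moment in a run one of alu_bar, black_bar, green_bar may be knocked a few centimetres aside while the robot is not near it.
Once in a run the grip may slacken for a moment while it holds something.
It also fails if it takes over 210 s, if anything falls off the work surface, if the arm or the gripper's body presses on something with over 40 N, if the wrist force passes 120 N, or if a joint passes its speed limit or range.

### The arm

A 6-joint arm with a two-finger parallel gripper is mounted at the origin on the work surface. World frame = base frame: x ahead of the robot, y to its left, z up, the work surface at z = 0. Lengths are in m, angles in degrees, forces in N, time in s.
With the tool pointing down it reaches from about 0.35 to 0.875 m from the base axis. Payload 4.2 kg.
Tool frame: the origin (TCP) lies at the very end of the fingers, on their centre line; the grasp point (between the pads) lies behind it (r.grip_point_offset is the z of the grasp point in the tool frame, in m); z points along the fingers, y is the direction in which the jaws open and shut (so a half turn about z gives the same grasp; the last joint's range is limited). The gripper opens to 87 mm and grips with 3 to 60 N. Pads are 19 mm wide; open, the fingers measure 117 mm over their backs; the gripper's body (75 mm by 190 mm) begins 51 mm behind the grasp point.
Start: joints at [-58.522, 22.042, 0.453, 0, -68.411, -14.817], TCP at [0.179, -0.599, 0.223] pointing down, gripper open.
Joint ranges: [-179.83, 179.83], [-69.29, 118.12], [-61.27, 80.66], [-181.25, 117.63], [-171.15, -9.14], [-177.46, 177.46]. Speed limits (degrees/s): [159.86, 159.86, 180, 180, 180, 180].

### API

Orientations are given as a 3x3 rotation matrix whose columns are the frame's x, y, z axes.
In Python, from station import r, capture, workorder gives the robot as it stands. The module is installed in compiled form; this text tells all that it offers.
- The arm moves only by the shell command python3 -m crank 'ROWS'. ROWS is JSON, a list of rows, each an object with "delta_rot": the turn, a rotation vector about the tool's x, y, z in rad, a list of three; "linear": the shift along the tool's x, y, z in m, a list of three; "gripper": the opening in per cent of the stroke, from 0 (shut) to 100 (fully open). A call has 1 to 10 rows; each row shifts and turns the commanded pose from where the row before left it, along the tool's axes as they then stand; what a row does not reach is not made up. A row lasts 1/8 s, in which the tool goes at most 62.5 mm and 10.7 degrees, less where a joint would pass 70% of its speed; a pose out of reach is approached as far as the arm can. A call is refused whole if a number of a shift passes 0.0625 or a number of a turn 0.188, either way. A call with a gripper value outside its range is refused whole. The fingers move at their own pace and stop on an object; the grip force is fixed at half the most. Time passes only in rows, so rows that do not move let the fingers close. It gives the time, the measured TCP pose, the force and the opening at its end, in the units of the state.
- r.sense(): the state, without advancing time (a new reading comes with each control period).
- capture(name): name is "side" or "top" or "wrist"; returns a dict with "img" (420x560x3 uint8, blue, green, red), "fx", "fy", "cx", "cy" (pixels), "world_from_camera" (4x4, takes a point from camera to world coordinates). Camera axes: x right, y down, z forward; pixel columns grow to the right and rows downward; lengths in m; the calibration is good to about 2 mm. The wrist camera is an equidistant fisheye: a pixel r from the principal point sees the ray r / f radians off the axis. A picture is of the moment at which its call begins. There is no depth.
- workorder.finish_job(): hands the job in, once; it reports no verdict.
The state is a dict: "time_s": time; "joints": joint angles; "joint_velocities": joint speeds; "effort": joint torques, N m; "tcp_pos": TCP position; "ee_rot": TCP orientation; "wrist_force": force on the tool from outside, world axes, zero at the start; "moment": the same for the moment, N m; "gripper_width": opening from 0.0 (shut) to 1.0 (fully open).
Only numpy, scipy, OpenCV 4.12 (cv2) and the standard library are available. Lean on these libraries where they do the work, as an engineer would, in place of code of your own. Each camera call takes 0.05 s, during which the arm holds its last target.

## Working session

There is one attempt and no reset: what is moved stays moved. The work goes in short steps, Python scripts to look and compute and a shell command to move; the robot and the scene stay as the last step left them, time stands still between calls to the robot, and variables do not carry over. Pictures are saved under pics/ and viewed, and the job is handed in when it is done.

```bash
mkdir -p pics; python3 - <<'E'
from station import r,capture
import cv2
print(r.sense(), r.grip_point_offset)
for n in("side","top","wrist"):
    c=capture(n); cv2.imwrite(f"pics/a_{n}.png",c["img"]); print(n,c["fx"],c["fy"],c["cx"],c["cy"],c["world_from_camera"].tolist())
E
```

```text
{'time_s': 0.0, 'joints': array([-5.85235847e+01,  2.20930242e+01,  3.78046921e-01, -2.64576229e-02,
       -6.84109006e+01, -1.48169448e+01]), 'joint_velocities': array([ 0.036486  ,  0.02750842, -0.04742732, -0.00118851,  0.00862764,
       -0.06515518]), 'effort': array([-7.36611146e-04, -3.90665781e+01,  1.87407857e+01,  4.21998516e+00,
        1.10874287e-02, -2.28088898e-04]), 'tcp_pos': array([ 0.17901101, -0.59818123,  0.22143049]), 'ee_rot': array([[-9.58074300e-01, -2.86518807e-01, -7.80932485e-04],
       [-2.86519833e-01,  9.58072014e-01,  2.09787437e-03],
       [ 1.47109098e-04,  2.23367216e-03, -9.99997495e-01]]), 'wrist_force': array([-0.63231666, -0.22047061,  0.31486377]), 'moment': array([-0.01476408,  0.01636338,  0.0653438 ]), 'gripper_width': 1.0013487962215089} -0.0187
side 546.862156716078 546.862156716078 277.4277032059304 200.1670360715588 [[0.936599181452962, -0.1707232956687917, 0.30599923140038704, -0.03567527019618175], [-0.35003507756218877, -0.49583736383393484, 0.7947457160011916, -1.242478572438256], [0.016044244378401195, -0.8514686517671689, -0.5241600111417558, 1.0277525219900798], [0.0, 0.0, 0.0, 1.0]]
top 500.835045047625 500.835045047625 273.1672363310315 213.18507192992942 [[-0.009552000215004403, -0.9956137541284188, 0.09306993006448734, 0.3778227874557824], [-0.9999233828026528, 0.008777413659361546, -0.008728432502539228, 0.11147591770815743], [0.007873234176085741, -0.09314617329642941, -0.9956213148500989, 1.5267418215928932], [0.0, 0.0, 0.0, 1.0]]
wrist 325.19226210127806 325.19226210127806 280.4144958898926 210.33125477834005 [[-0.28570760024931935, 0.9303675280270763, 0.22975515217849207, 0.11719826414865886], [0.9583161663849815, 0.2770903313571322, 0.06964964833785298, -0.6171667714045836], [0.0011368399038966968, 0.2400775105277076, -0.9707530564123148, 0.3836483220523408], [0.0, 0.0, 0.0, 1.0]]
```

View pics/a_top.png

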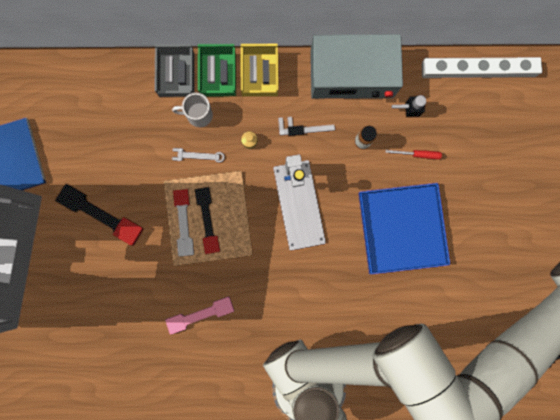

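View pics/a_side.png

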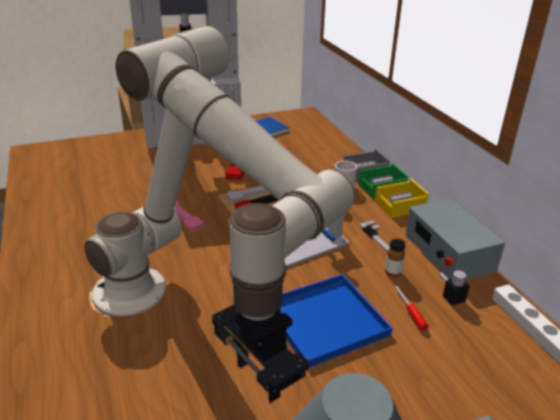

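View pics/a_wrist.png

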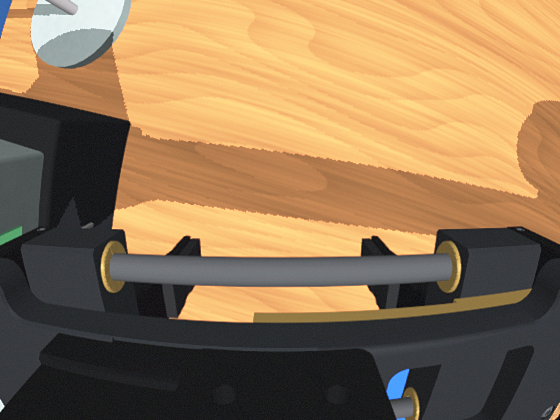

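```bash
cat > h.py <<'E'
import numpy as np, cv2
from station import r,capture
def ray(c,u,v,fish=False):
    x=(u-c["cx"])/c["fx"];y=(v-c["cy"])/c["fy"]
    if fish:
        t=np.hypot(x,y); d=np.array([x/t*np.sin(t),y/t*np.sin(t),np.cos(t)]) if t>0 else np.array([0,0,1.])
    else: d=np.array([x,y,1.])
    T=np.array(c["world_from_camera"]); return T[:3,3],T[:3,:3]@d
def px2w(c,u,v,z,fish=False):
    o,d=ray(c,u,v,fish); return o+d*(z-o[2])/d[2]
def w2px(c,p):
    T=np.array(c["world_from_camera"]); q=T[:3,:3].T@(np.array(p)-T[:3,3]); return c["cx"]+c["fx"]*q[0]/q[2],c["cy"]+c["fy"]*q[1]/q[2]
def crop(name,u0,v0,u1,v1,k,out):
    c=capture(name); im=c["img"][v0:v1,u0:u1]; im=cv2.resize(im,None,fx=k,fy=k,interpolation=cv2.INTER_CUBIC)
    for u in range((u0+9)//10*10,u1,10):
        cv2.putText(im,str(u),(int((u-u0+.5)*k),10),0,.35,(255,255,255),1); cv2.line(im,(int((u-u0+.5)*k),12),(int((u-u0+.5)*k),18),(255,255,255),1)
    for v in range((v0+9)//10*10,v1,10):
        cv2.putText(im,str(v),(0,int((v-v0+.5)*k)+4),0,.35,(255,255,255),1); cv2.line(im,(24,int((v-v0+.5)*k)),(30,int((v-v0+.5)*k)),(255,255,255),1)
    cv2.imwrite(out,im); return c
E
python3 - <<'E'
from h import *
crop("top",155,165,265,270,7,"pics/b_board.png")
crop("top",260,145,340,255,5.4,"pics/b_gauge.png")
crop("top",350,175,460,280,7,"pics/b_tray.png")
E
```

```text
(no output)
```

View pics/b_board.png

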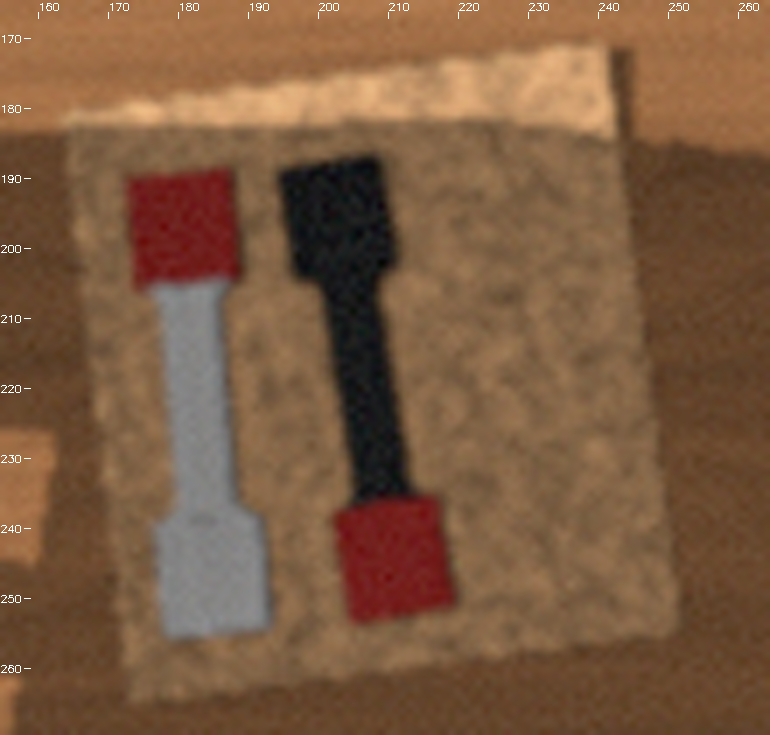

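View pics/b_gauge.png

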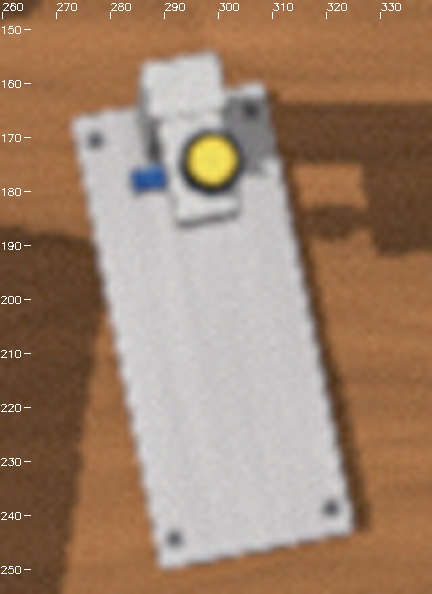

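View pics/b_tray.png

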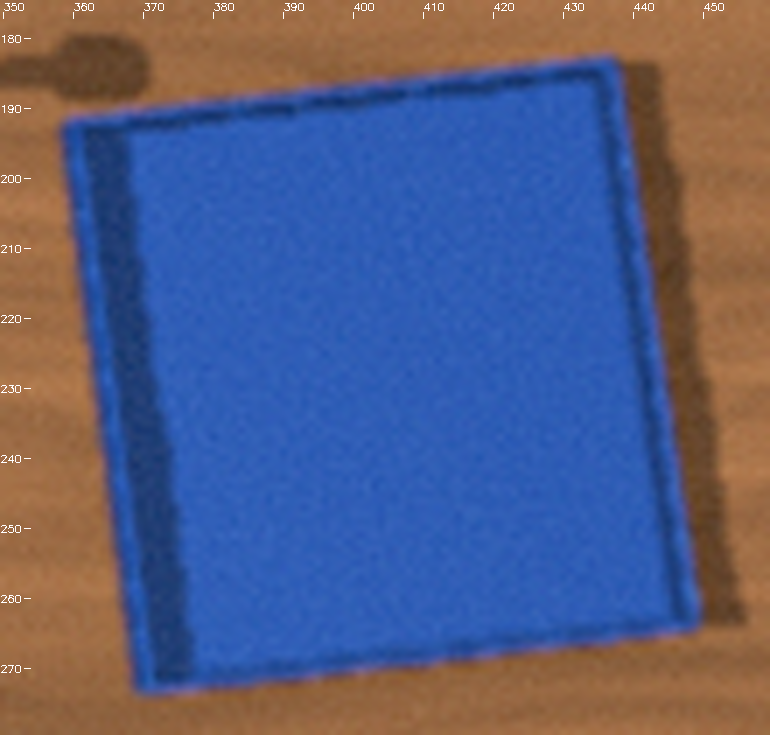

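```bash
python3 - <<'E'
from h import *
c=capture("top")
D=dict(gauge=(.012,[(273.3,166.9),(308.7,160.2),(325.4,243.5),(290.2,250.2)]),alu=(.028,[(173.3,190.4),(188.1,189),(193.6,254.7),(178.6,256)]),
black=(.032,[(195,189.3),(209,187.3),(220.1,251.3),(205,253.9)]),tray=(.028,[(359,192.4),(437.9,183.3),(449.7,264.7),(369.3,273.9)]))
for n,(z,ps) in D.items():
    P=np.array([px2w(c,u-.5,v-.5,z)[:2] for u,v in ps])
    f=(P[0]+P[1])/2; b=(P[2]+P[3])/2; d=f-b; L=P[0]+P[3]-P[1]-P[2]
    print(n,P.mean(0).round(4),"len",np.linalg.norm(d).round(4),"w",(np.linalg.norm(L)/2).round(4),"yaw",np.degrees(np.arctan2(d[1],d[0])).round(2),"yaw2",np.degrees(np.arctan2(-L[0],L[1])).round(2))
print(px2w(c,298.6,174.1,.21))
E
```

```text
gauge [0.5457 0.0198] len 0.2599 w 0.1096 yaw 10.53 yaw2 10.3
alu [0.4943 0.3691] len 0.1982 w 0.0447 yaw 5.09 yaw2 4.7
black [0.4996 0.2972] len 0.1958 w 0.0439 yaw 9.42 yaw2 8.51
tray [ 0.4705 -0.2927] len 0.2465 w 0.242 yaw 5.81 yaw2 6.01
[0.60477495 0.03125442 0.21      ]
```

```bash
cat >> h.py <<'E'
from scipy.spatial.transform import Rotation as Ro
def Ryaw(y):
    c,s=np.cos(np.radians(y)),np.sin(np.radians(y)); return np.array([[-c,-s,0],[-s,c,0],[0,0,-1.]])
def plan(*tg):
    s=r.sense(); p=s["tcp_pos"]; R=s["ee_rot"]
    print("t",round(s["time_s"],2),"p",p.round(4),"F",s["wrist_force"].round(1),"w",round(s["gripper_width"],3),"j6",s["joints"][[0,5]].round(0))
    for x,y,z,yaw in tg:
        Rt=Ryaw(yaw); rv=Ro.from_matrix(R.T@Rt).as_rotvec(); d=Rt.T@(np.array([x,y,z])-p)
        print("rot",rv.round(4),"then lin",d.round(4)); p=np.array([x,y,z]);R=Rt
G0=np.array([.5555,.0216]);GY=10.45
def gp(x,y=0):
    c,s=np.cos(np.radians(GY)),np.sin(np.radians(GY)); return G0+[c*x-s*y,s*x+c*y]
E
python3 - <<'E'
from h import *
plan((.40,-.30,.25,4.9),(.494,.369,.25,4.9),(.494,.369,.013,4.9))
print(gp(-.03),gp(.05),gp(-.1))
E
```

```text
t 0.35 p [ 0.1792 -0.5986  0.2223] F [0.3 0.2 0.1] w 1.0 j6 [-59. -15.]
rot [ 5.000e-04 -1.000e-04  2.052e-01] then lin [-0.2455  0.2787 -0.0277]
rot [0. 0. 0.] then lin [-0.1508  0.6585  0.    ]
rot [0. 0. 0.] then lin [0.    0.    0.237]
[0.52599759 0.01615868] [0.60467068 0.03066887] [0.45715864 0.00346226]
```

```bash
python3 -m crank '[{"linear":[0,0,0],"delta_rot":[0,0,0.1026],"gripper":60},{"linear":[0,0,0],"delta_rot":[0,0,0.1026],"gripper":60},{"linear":[-0.041,0.0465,-0.005],"delta_rot":[0,0,0],"gripper":60},{"linear":[-0.041,0.0465,-0.005],"delta_rot":[0,0,0],"gripper":60},{"linear":[-0.041,0.0465,-0.005],"delta_rot":[0,0,0],"gripper":60},{"linear":[-0.041,0.0465,-0.005],"delta_rot":[0,0,0],"gripper":60},{"linear":[-0.041,0.0465,-0.005],"delta_rot":[0,0,0],"gripper":60},{"linear":[-0.041,0.0465,0],"delta_rot":[0,0,0],"gripper":60}]'
python3 -m crank '[{"linear":[-0.0108,0.047,0],"delta_rot":[0,0,0],"gripper":60},{"linear":[-0.0108,0.047,0],"delta_rot":[0,0,0],"gripper":60},{"linear":[-0.0108,0.047,0],"delta_rot":[0,0,0],"gripper":60},{"linear":[-0.0108,0.047,0],"delta_rot":[0,0,0],"gripper":60},{"linear":[-0.0108,0.047,0],"delta_rot":[0,0,0],"gripper":60},{"linear":[-0.0108,0.047,0],"delta_rot":[0,0,0],"gripper":60},{"linear":[-0.0108,0.047,0],"delta_rot":[0,0,0],"gripper":60}]'
python3 - <<'E'
from h import *
plan((.494,.369,.25,4.9))
E
```

```text
time_s: 1.35
tcp_pos: [0.4016, -0.2981, 0.2484]
ee_rot: [[-0.996, -0.086, 0.002], [-0.086, 0.996, -0.001], [-0.002, -0.001, -1.0]]
wrist_force: [1.2, -1.1, -0.9]
gripper_width: 0.604
time_s: 2.22
tcp_pos: [0.4476, 0.0361, 0.2479]
ee_rot: [[-0.996, -0.086, 0.001], [-0.086, 0.996, 0.0], [-0.001, 0.0, -1.0]]
wrist_force: [0.1, -0.2, 0.4]
gripper_width: 0.6
t 2.23 p [0.4476 0.0361 0.2479] F [ 0.1 -0.2  0.4] w 0.6 j6 [  25. -111.]
rot [0.0003 0.001  0.0003] then lin [-0.0746  0.3277 -0.0021]
```

```bash
python3 -m crank '[{"linear":[-0.0107,0.0468,0],"delta_rot":[0,0,0],"gripper":60},{"linear":[-0.0107,0.0468,0],"delta_rot":[0,0,0],"gripper":60},{"linear":[-0.0107,0.0468,0],"delta_rot":[0,0,0],"gripper":60},{"linear":[-0.0107,0.0468,0],"delta_rot":[0,0,0],"gripper":60},{"linear":[-0.0107,0.0468,0],"delta_rot":[0,0,0],"gripper":60},{"linear":[-0.0107,0.0468,0],"delta_rot":[0,0,0],"gripper":60},{"linear":[-0.0107,0.0468,0],"delta_rot":[0,0,0],"gripper":60},{"linear":[0,0,0.05],"delta_rot":[0,0,0],"gripper":60},{"linear":[0,0,0.05],"delta_rot":[0,0,0],"gripper":60},{"linear":[0,0,0],"delta_rot":[0,0,0],"gripper":60}]'
python3 - <<'E'
from h import *
plan((.494,.369,.013,4.9))
c=capture("wrist");cv2.imwrite("pics/c_w.png",c["img"])
c=capture("top");cv2.imwrite("pics/c_t.png",c["img"])
E
```

```text
time_s: 3.48
tcp_pos: [0.4922, 0.3653, 0.1434]
ee_rot: [[-0.996, -0.085, -0.007], [-0.085, 0.996, -0.007], [0.007, -0.007, -1.0]]
wrist_force: [0.0, -0.1, 0.6]
gripper_width: 0.597
t 3.48 p [0.4922 0.3653 0.1434] F [ 0.  -0.1  0.6] w 0.597 j6 [  52. -137.]
rot [-0.0067 -0.0074 -0.0002] then lin [-0.0021  0.0036  0.1304]
```

View pics/c_w.png

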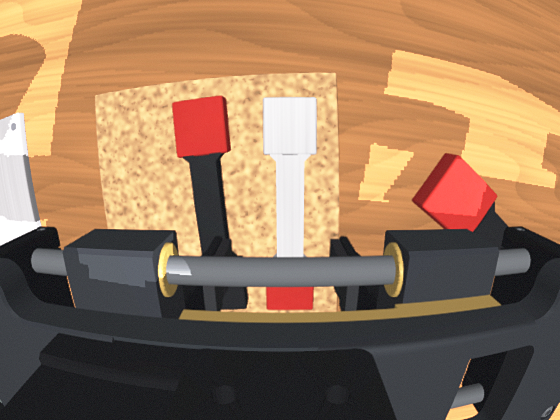

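View pics/c_t.png

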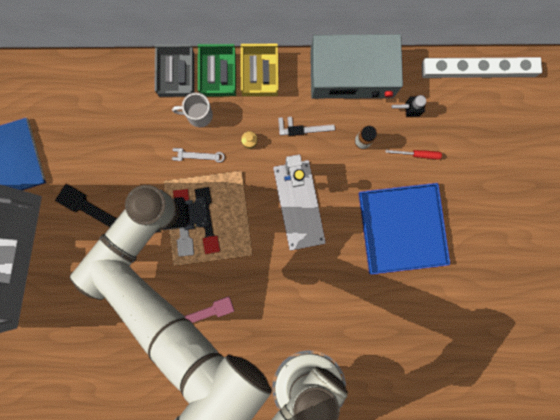

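```bash
python3 -m crank '[{"linear":[-0.002,0.0036,0.03],"delta_rot":[-0.0067,-0.0074,0],"gripper":60},{"linear":[0,0,0.04],"delta_rot":[0,0,0],"gripper":60},{"linear":[0,0,0.035],"delta_rot":[0,0,0],"gripper":60},{"linear":[0,0,0.012],"delta_rot":[0,0,0],"gripper":60},{"linear":[0,0,0],"delta_rot":[0,0,0],"gripper":60}]'
python3 - <<'E'
from h import *
plan((.494,.369,.013,4.9))
E
```

```text
time_s: 4.2
tcp_pos: [0.4976, 0.3726, 0.0321]
ee_rot: [[-0.996, -0.086, 0.009], [-0.086, 0.996, 0.009], [-0.009, 0.008, -1.0]]
wrist_force: [0.0, 0.4, 1.5]
gripper_width: 0.6
t 4.2 p [0.4976 0.3726 0.0321] F [0.  0.4 1.5] w 0.6 j6 [  52. -137.]
rot [0.008  0.0094 0.0005] then lin [ 0.0039 -0.0032  0.0191]
```

```bash
python3 -m crank '[{"linear":[0.0035,-0.0032,0.009],"delta_rot":[0.007,0.0075,0],"gripper":60},{"linear":[0,0,0],"delta_rot":[0,0,0],"gripper":60},{"linear":[0,0,0],"delta_rot":[0,0,0],"gripper":60}]'
python3 - <<'E'
from h import *
plan((.494,.369,.013,4.9))
E
```

```text
time_s: 4.58
tcp_pos: [0.4937, 0.3686, 0.0222]
ee_rot: [[-0.996, -0.086, 0.001], [-0.086, 0.996, 0.001], [-0.001, 0.0, -1.0]]
wrist_force: [0.2, -0.4, 0.2]
gripper_width: 0.602
t 4.58 p [0.4937 0.3686 0.0222] F [ 0.2 -0.4  0.2] w 0.602 j6 [  52. -137.]
rot [0.0004 0.0008 0.0002] then lin [-0.0004  0.0004  0.0092]
```

```bash
python3 -m crank '[{"linear":[0,0,0.009],"delta_rot":[0,0,0],"gripper":60},{"linear":[0,0,0],"delta_rot":[0,0,0],"gripper":60},{"linear":[0,0,0],"delta_rot":[0,0,0],"gripper":5},{"linear":[0,0,0],"delta_rot":[0,0,0],"gripper":5},{"linear":[0,0,0],"delta_rot":[0,0,0],"gripper":5},{"linear":[0,0,0],"delta_rot":[0,0,0],"gripper":5},{"linear":[0,0,-0.02],"delta_rot":[0,0,0],"gripper":5},{"linear":[0,0,-0.04],"delta_rot":[0,0,0],"gripper":5},{"linear":[0,0,-0.04],"delta_rot":[0,0,0],"gripper":5},{"linear":[0,0,0],"delta_rot":[0,0,0],"gripper":5}]'
python3 - <<'E'
from h import *
a=gp(-.055);print(a)
plan((*a,.113,GY),(*a,.025,GY))
E
```

```text
time_s: 5.82
tcp_pos: [0.4947, 0.3697, 0.1157]
ee_rot: [[-0.996, -0.086, 0.004], [-0.086, 0.996, 0.005], [-0.005, 0.004, -1.0]]
wrist_force: [-0.2, -0.1, -3.6]
gripper_width: 0.273
[0.50141225 0.01162424]
t 5.83 p [0.4947 0.3697 0.1157] F [-0.2 -0.1 -3.6] w 0.273 j6 [  52. -137.]
rot [ 0.0041  0.005  -0.0966] then lin [ 0.0583 -0.3534  0.0027]
rot [0. 0. 0.] then lin [0.    0.    0.088]
```

```bash
python3 - <<'E'
from h import *
a=gp(-.09);print(a)
plan((*a,.113,GY),(*a,.03,GY))
E
python3 -m crank '[{"linear":[0.006,-0.045,0],"delta_rot":[0,0,-0.0483],"gripper":5},{"linear":[0.008,-0.045,0],"delta_rot":[0,0,-0.0483],"gripper":5},{"linear":[0.011,-0.044,0],"delta_rot":[0,0,0],"gripper":5},{"linear":[0.011,-0.044,0],"delta_rot":[0,0,0],"gripper":5},{"linear":[0.011,-0.044,0],"delta_rot":[0,0,0],"gripper":5},{"linear":[0.011,-0.044,0],"delta_rot":[0,0,0],"gripper":5},{"linear":[0.011,-0.044,0],"delta_rot":[0,0,0],"gripper":5},{"linear":[0.011,-0.044,0],"delta_rot":[0,0,0],"gripper":5},{"linear":[0,0,0],"delta_rot":[0,0,0],"gripper":5},{"linear":[0,0,0],"delta_rot":[0,0,0],"gripper":5}]'
python3 - <<'E'
from h import *
a=gp(-.09);print(a)
plan((*a,.113,GY),(*a,.03,GY))
c=capture("top");cv2.imwrite("pics/d_t.png",c["img"])
c=capture("wrist");cv2.imwrite("pics/d_w.png",c["img"])
E
```

```text
[0.46699278 0.00527603]
t 5.83 p [0.4947 0.3697 0.1157] F [-0.2 -0.1 -3.6] w 0.273 j6 [  52. -137.]
rot [ 0.0041  0.005  -0.0966] then lin [ 0.0933 -0.3534  0.0027]
rot [0. 0. 0.] then lin [0.    0.    0.083]
time_s: 7.08
tcp_pos: [0.4715, 0.0054, 0.1115]
ee_rot: [[-0.984, -0.18, -0.002], [-0.18, 0.984, -0.001], [0.002, -0.0, -1.0]]
wrist_force: [1.0, 0.5, -2.8]
gripper_width: 0.273
[0.46699278 0.00527603]
t 7.08 p [0.4715 0.0054 0.1115] F [ 1.   0.5 -2.8] w 0.273 j6 [  20. -100.]
rot [-0.0003 -0.0024 -0.0011] then lin [ 0.0044  0.0007 -0.0015]
rot [0. 0. 0.] then lin [0.    0.    0.083]
```

View pics/d_t.png

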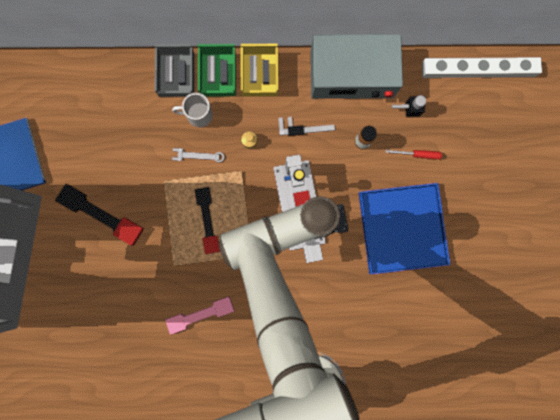

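View pics/d_w.png

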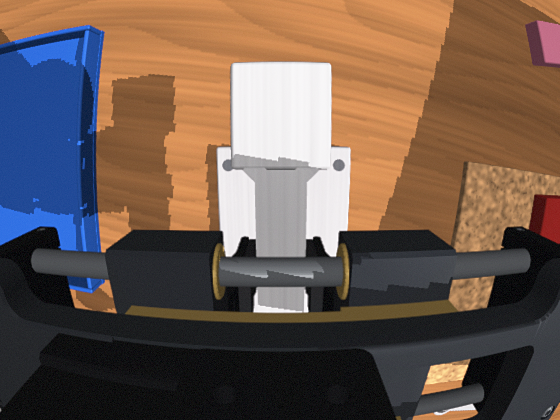

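```bash
python3 -m crank '[{"linear":[0.004,0.0005,0.03],"delta_rot":[0,0,0],"gripper":5},{"linear":[0,0,0.04],"delta_rot":[0,0,0],"gripper":5},{"linear":[0,0,0.02],"delta_rot":[0,0,0],"gripper":5},{"linear":[0,0,0],"delta_rot":[0,0,0],"gripper":5},{"linear":[0,0,0],"delta_rot":[0,0,0],"gripper":5},{"linear":[0,0,0],"delta_rot":[0,0,0],"gripper":5}]'
python3 - <<'E'
from h import *
plan((*gp(-.034),.018,GY))
c=crop("top",270,150,345,270,4.9,"pics/e_t.png")
E
```

```text
time_s: 7.92
tcp_pos: [0.4692, 0.006, 0.0237]
ee_rot: [[-0.983, -0.182, 0.002], [-0.182, 0.983, 0.001], [-0.002, 0.0, -1.0]]
wrist_force: [0.7, -0.4, -3.5]
gripper_width: 0.272
t 7.92 p [0.4692 0.006  0.0237] F [ 0.7 -0.4 -3.5] w 0.272 j6 [  21. -100.]
rot [0.0001 0.0024 0.0005] then lin [-0.0537 -0.0004  0.0057]
```

View pics/e_t.png

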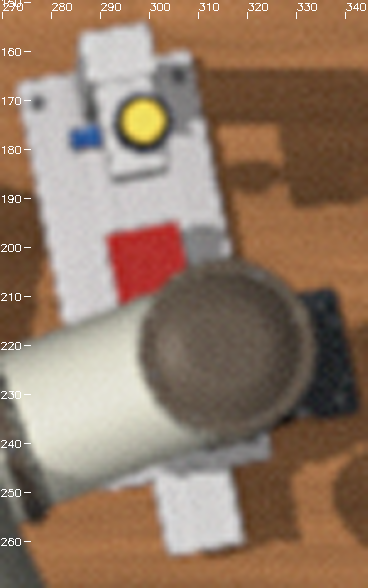

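```bash
cat >> h.py <<'E'
def w2g(p):
    c,s=np.cos(np.radians(GY)),np.sin(np.radians(GY)); d=np.array(p[:2])-G0; return np.array([c*d[0]+s*d[1],-s*d[0]+c*d[1]])
E
python3 - <<'E'
from h import *
c=capture("top")
for u,v in[(291.8,198),(306.7,195.3),(299.25,196.6),(304,262.5),(318.7,260),(311.4,261.2)]: print(w2g(px2w(c,u-.5,v-.5,.039)).round(4))
print(w2g(r.sense()["tcp_pos"]))
E
```

```text
[0.0119 0.0203]
[ 0.0115 -0.0251]
[ 0.0119 -0.0025]
[-0.1834  0.0221]
[-0.1845 -0.022 ]
[-1.839e-01 -1.000e-04]
[-0.08808523  0.00015791]
```

```bash
python3 -m crank '[{"linear":[-0.015,0,0.004],"delta_rot":[0,0,0],"gripper":5},{"linear":[-0.015,0,0],"delta_rot":[0,0,0],"gripper":5},{"linear":[-0.015,0,0],"delta_rot":[0,0,0],"gripper":5},{"linear":[-0.006,0,0],"delta_rot":[0,0,0],"gripper":5},{"linear":[0,0,0],"delta_rot":[0,0,0],"gripper":5},{"linear":[0,0,0],"delta_rot":[0,0,0],"gripper":5},{"linear":[0,0,0.004],"delta_rot":[0,0,0],"gripper":5},{"linear":[0,0,0],"delta_rot":[0,0,0],"gripper":5},{"linear":[0,0,0],"delta_rot":[0,0,0],"gripper":5}]'
python3 - <<'E'
from h import *
plan((*gp(-.034),.0155,GY))
c=capture("side");cv2.imwrite("pics/f_s.png",c["img"])
E
```

```text
time_s: 9.15
tcp_pos: [0.5182, 0.0147, 0.0146]
ee_rot: [[-0.983, -0.181, -0.0], [-0.181, 0.983, -0.0], [0.0, -0.0, -1.0]]
wrist_force: [-0.5, 0.2, -1.9]
gripper_width: 0.273
t 9.15 p [0.5182 0.0147 0.0146] F [-0.5  0.2 -1.9] w 0.273 j6 [ 20. -99.]
rot [-0.0003 -0.0003 -0.0001] then lin [-0.0039  0.     -0.0009]
```

View pics/f_s.png

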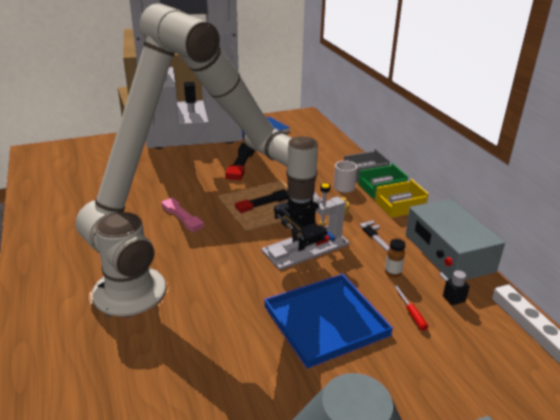

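```bash
python3 -m crank '[{"linear":[-0.003,0,0.0002],"delta_rot":[0,0,0],"gripper":5},{"linear":[-0.002,0,0],"delta_rot":[0,0,0],"gripper":5},{"linear":[0,0,0],"delta_rot":[0,0,0],"gripper":5}]'
python3 -m crank '[{"linear":[-0.002,0,0],"delta_rot":[0,0,0],"gripper":5},{"linear":[0,0,0],"delta_rot":[0,0,0],"gripper":5}]'
```

```text
time_s: 9.57
tcp_pos: [0.5229, 0.0154, 0.0146]
ee_rot: [[-0.983, -0.181, -0.001], [-0.181, 0.983, -0.001], [0.001, -0.0, -1.0]]
wrist_force: [-3.2, 0.2, 3.6]
gripper_width: 0.274
time_s: 9.82
tcp_pos: [0.5231, 0.0154, 0.0146]
ee_rot: [[-0.984, -0.181, -0.005], [-0.181, 0.984, -0.002], [0.005, -0.001, -1.0]]
wrist_force: [-7.6, -0.2, 8.1]
gripper_width: 0.271
```

```bash
python3 -m crank '[{"linear":[-0.001,0,0],"delta_rot":[0,0,0],"gripper":5},{"linear":[0,0,0],"delta_rot":[0,0,0],"gripper":5}]'
```

```text
time_s: 10.07
tcp_pos: [0.524, 0.0155, 0.0146]
ee_rot: [[-0.984, -0.181, -0.005], [-0.181, 0.984, -0.002], [0.005, -0.001, -1.0]]
wrist_force: [-5.8, -1.0, 6.3]
gripper_width: 0.273
```

```bash
python3 -m crank '[{"linear":[0.0015,0,0],"delta_rot":[0,0,0],"gripper":5},{"linear":[0,0,0],"delta_rot":[0,0,0],"gripper":60},{"linear":[0,0,0],"delta_rot":[0,0,0],"gripper":60},{"linear":[0,0,0],"delta_rot":[0,0,0],"gripper":60},{"linear":[0,0,-0.03],"delta_rot":[0,0,0],"gripper":60},{"linear":[0,0,-0.05],"delta_rot":[0,0,0],"gripper":60},{"linear":[0,0,-0.05],"delta_rot":[0,0,0],"gripper":60},{"linear":[0.02,0,-0.06],"delta_rot":[0,0,0],"gripper":60},{"linear":[0.02,0,-0.04],"delta_rot":[0,0,0],"gripper":60},{"linear":[0,0,0],"delta_rot":[0,0,0],"gripper":0}]'
python3 - <<'E'
from h import *
plan((*gp(.05),.24,GY))
c=crop("top",270,150,345,270,4.9,"pics/g_t.png")
c=crop("side",240,170,370,280,6,"pics/g_s.png")
E
```

```text
time_s: 11.32
tcp_pos: [0.4869, 0.0091, 0.2478]
ee_rot: [[-0.983, -0.182, 0.009], [-0.182, 0.983, 0.002], [-0.009, 0.001, -1.0]]
wrist_force: [0.4, 0.1, 0.1]
gripper_width: 0.547
t 11.32 p [0.4869 0.0091 0.2478] F [0.4 0.1 0.1] w 0.547 j6 [  20. -100.]
rot [0.0007 0.0092 0.0003] then lin [-1.198e-01 -1.000e-04  7.800e-03]
```

View pics/g_t.png

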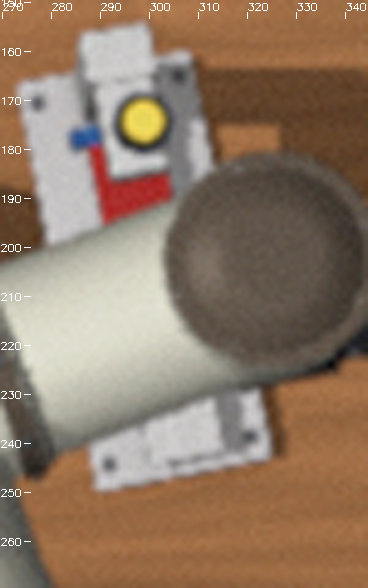

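View pics/g_s.png

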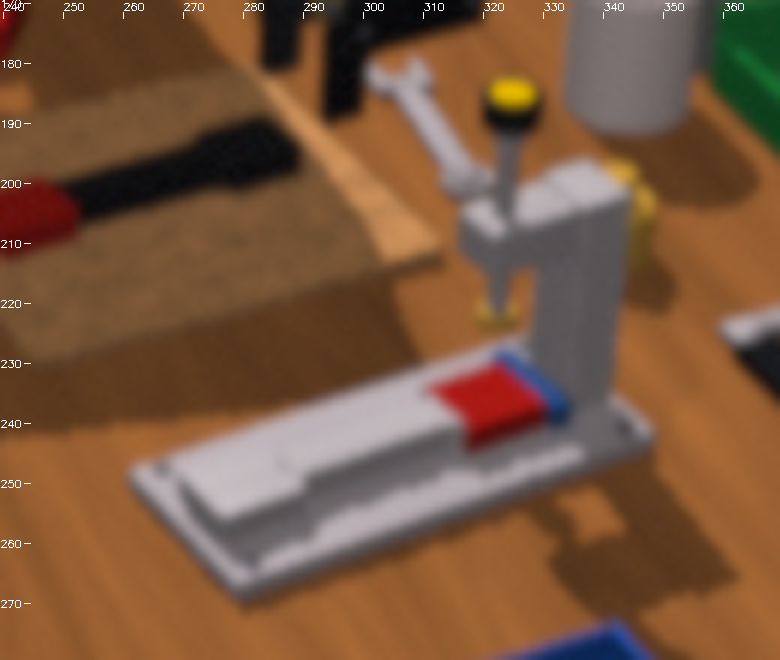

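```bash
python3 - <<'E'
from h import *
c=capture("top")
for u,v in[(300.8,245.1),(314.5,242.9),(288.4,180.2),(291,195.3)]: print(w2g(px2w(c,u-.5,v-.5,.03)).round(4))
E
python3 -m crank '[{"linear":[-0.04,0,0],"delta_rot":[0,0,0],"gripper":0},{"linear":[-0.04,0,0],"delta_rot":[0,0,0],"gripper":0},{"linear":[-0.036,0,0.008],"delta_rot":[0,0,0],"gripper":0},{"linear":[0,0,0],"delta_rot":[0,0,0],"gripper":0},{"linear":[0,0,0],"delta_rot":[0,0,0],"gripper":0},{"linear":[0,0,0],"delta_rot":[0,0,0],"gripper":0}]'
python3 - <<'E'
from h import *
plan((*gp(.05),.21,GY),(*gp(.05),.168,GY))
E
```

```text
[-0.1311  0.0208]
[-0.1324 -0.0207]
[0.0681 0.0192]
[0.0215 0.0204]
time_s: 12.22
tcp_pos: [0.5991, 0.0296, 0.2356]
ee_rot: [[-0.983, -0.181, -0.001], [-0.181, 0.983, -0.0], [0.001, -0.0, -1.0]]
wrist_force: [-0.7, -0.6, 0.1]
gripper_width: 0.005
t 12.22 p [0.5991 0.0296 0.2356] F [-0.7 -0.6  0.1] w 0.005 j6 [ 18. -98.]
rot [-0.0004 -0.0008 -0.0002] then lin [-0.0056  0.      0.0256]
rot [0. 0. 0.] then lin [0.    0.    0.042]
```

```bash
python3 -m crank '[{"linear":[-0.0055,0,0.01],"delta_rot":[0,0,0],"gripper":0},{"linear":[0,0,0.012],"delta_rot":[0,0,0],"gripper":0},{"linear":[0,0,0.01],"delta_rot":[0,0,0],"gripper":0},{"linear":[0,0,0.01],"delta_rot":[0,0,0],"gripper":0},{"linear":[0,0,0.01],"delta_rot":[0,0,0],"gripper":0},{"linear":[0,0,0.01],"delta_rot":[0,0,0],"gripper":0},{"linear":[0,0,0.006],"delta_rot":[0,0,0],"gripper":0},{"linear":[0,0,0],"delta_rot":[0,0,0],"gripper":0}]'
python3 -m crank '[{"linear":[0,0,0.003],"delta_rot":[0,0,0],"gripper":0},{"linear":[0,0,0],"delta_rot":[0,0,0],"gripper":0}]'
```

```text
time_s: 13.22
tcp_pos: [0.6051, 0.0307, 0.1678]
ee_rot: [[-0.983, -0.181, -0.001], [-0.181, 0.983, -0.001], [0.001, -0.001, -1.0]]
wrist_force: [-3.4, 0.3, 5.8]
gripper_width: 0.006
time_s: 13.48
tcp_pos: [0.6051, 0.0307, 0.1656]
ee_rot: [[-0.983, -0.182, 0.0], [-0.182, 0.983, -0.001], [-0.0, -0.001, -1.0]]
wrist_force: [-3.3, 0.7, 7.6]
gripper_width: 0.005
```

```bash
python3 -m crank '[{"linear":[0,0,0.004],"delta_rot":[0,0,0],"gripper":0},{"linear":[0,0,0],"delta_rot":[0,0,0],"gripper":0},{"linear":[0,0,0],"delta_rot":[0,0,0],"gripper":0},{"linear":[0,0,0],"delta_rot":[0,0,0],"gripper":0},{"linear":[0,0,0],"delta_rot":[0,0,0],"gripper":0},{"linear":[0,0,0],"delta_rot":[0,0,0],"gripper":0},{"linear":[0,0,0],"delta_rot":[0,0,0],"gripper":0},{"linear":[0,0,0],"delta_rot":[0,0,0],"gripper":0},{"linear":[0,0,0],"delta_rot":[0,0,0],"gripper":0},{"linear":[0,0,0],"delta_rot":[0,0,0],"gripper":0}]'
python3 - <<'E'
from h import *
c=crop("side",240,170,370,280,6,"pics/i_s.png")
E
python3 -m crank '[{"linear":[0,0,0],"delta_rot":[0,0,0],"gripper":0},{"linear":[0,0,0],"delta_rot":[0,0,0],"gripper":0},{"linear":[0,0,0],"delta_rot":[0,0,0],"gripper":0},{"linear":[0,0,0],"delta_rot":[0,0,0],"gripper":0}]'
```

```text
time_s: 14.72
tcp_pos: [0.6051, 0.0307, 0.1626]
ee_rot: [[-0.983, -0.182, 0.001], [-0.182, 0.983, -0.001], [-0.001, -0.001, -1.0]]
wrist_force: [-4.9, 0.4, 10.1]
gripper_width: 0.006
time_s: 15.28
tcp_pos: [0.6051, 0.0307, 0.1626]
ee_rot: [[-0.983, -0.182, 0.001], [-0.182, 0.983, -0.001], [-0.001, -0.001, -1.0]]
wrist_force: [-5.1, 1.2, 9.8]
gripper_width: 0.007
```

View pics/i_s.png

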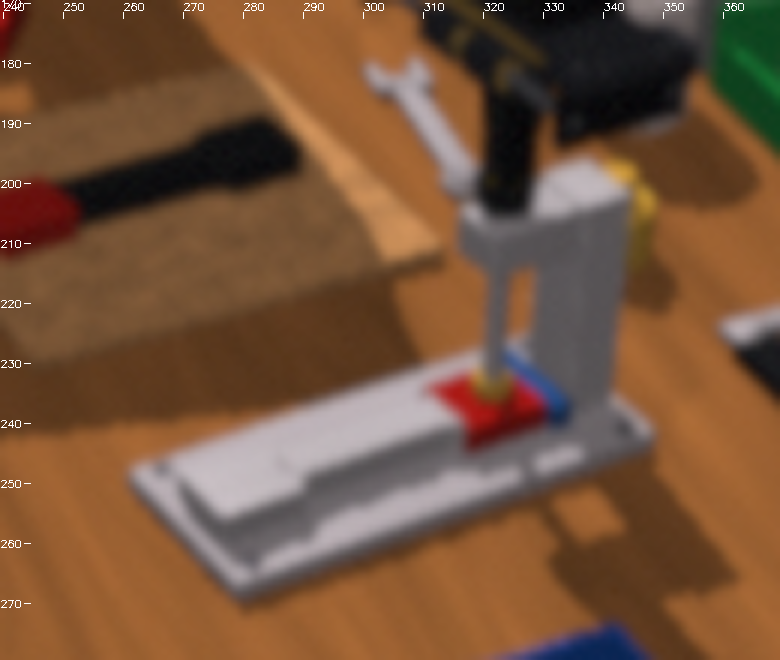

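```bash
python3 -m crank '[{"linear":[0,0,-0.03],"delta_rot":[0,0,0],"gripper":0},{"linear":[0,0,-0.04],"delta_rot":[0,0,0],"gripper":0},{"linear":[0,0,-0.02],"delta_rot":[0,0,0],"gripper":0},{"linear":[0.04,0,0],"delta_rot":[0,0,0],"gripper":60},{"linear":[0.042,0,0],"delta_rot":[0,0,0],"gripper":60},{"linear":[0,0,0.05],"delta_rot":[0,0,0],"gripper":60},{"linear":[0,0,0.05],"delta_rot":[0,0,0],"gripper":60},{"linear":[0,0,0.05],"delta_rot":[0,0,0],"gripper":60},{"linear":[0,0,0.04],"delta_rot":[0,0,0],"gripper":60},{"linear":[0,0,0],"delta_rot":[0,0,0],"gripper":60}]'
python3 -m crank '[{"linear":[0,0,0.02],"delta_rot":[0,0,0],"gripper":60},{"linear":[0,0,0],"delta_rot":[0,0,0],"gripper":60},{"linear":[0,0,0],"delta_rot":[0,0,0],"gripper":60}]'
python3 - <<'E'
from h import *
plan((*gp(-.032),.0155,GY))
c=crop("side",240,170,370,280,6,"pics/j_s.png")
E
```

```text
time_s: 16.52
tcp_pos: [0.5223, 0.015, 0.0577]
ee_rot: [[-0.984, -0.181, -0.007], [-0.181, 0.984, -0.002], [0.008, -0.001, -1.0]]
wrist_force: [-0.3, 0.9, 1.2]
gripper_width: 0.592
time_s: 16.9
tcp_pos: [0.5258, 0.0161, 0.0424]
ee_rot: [[-0.983, -0.182, 0.003], [-0.182, 0.983, 0.0], [-0.003, -0.0, -1.0]]
wrist_force: [-0.2, -0.6, -0.7]
gripper_width: 0.601
t 16.9 p [0.5258 0.0161 0.0424] F [-0.2 -0.6 -0.7] w 0.601 j6 [ 19. -99.]
rot [-0.0002  0.0029  0.0002] then lin [ 0.0018 -0.      0.0269]
```

View pics/j_s.png

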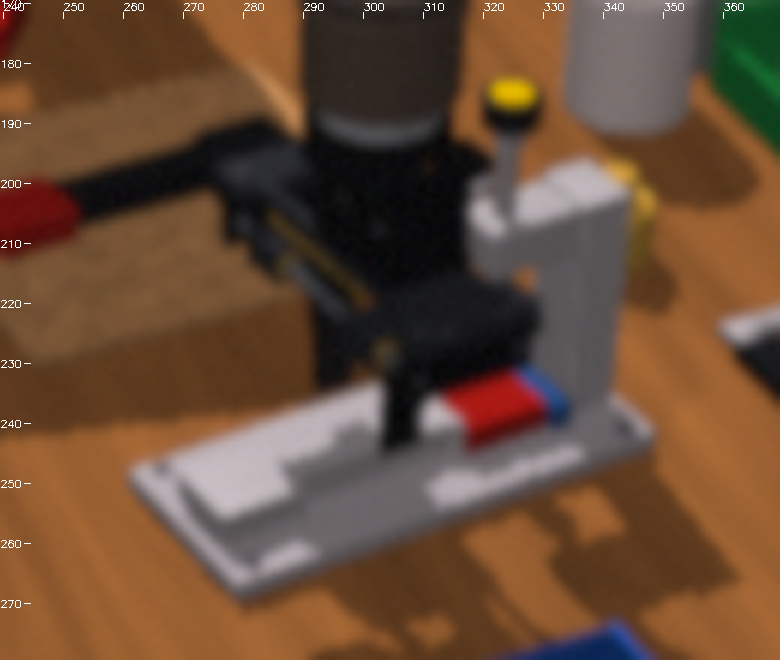

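```bash
python3 -m crank '[{"linear":[0.0018,0,0.0185],"delta_rot":[0,0,0],"gripper":60},{"linear":[0,0,0.008],"delta_rot":[0,0,0],"gripper":60},{"linear":[0,0,0],"delta_rot":[0,0,0],"gripper":60},{"linear":[0,0,0],"delta_rot":[0,0,0],"gripper":5},{"linear":[0,0,0],"delta_rot":[0,0,0],"gripper":5},{"linear":[0,0,0],"delta_rot":[0,0,0],"gripper":5},{"linear":[0,0,0],"delta_rot":[0,0,0],"gripper":5}]'
python3 -m crank '[{"linear":[0,0,-0.004],"delta_rot":[0,0,0],"gripper":5},{"linear":[0.015,0,0],"delta_rot":[0,0,0],"gripper":5},{"linear":[0.03,0,0],"delta_rot":[0,0,0],"gripper":5},{"linear":[0.032,0,0],"delta_rot":[0,0,0],"gripper":5},{"linear":[0,0,-0.03],"delta_rot":[0,0,0],"gripper":5},{"linear":[0,0,-0.04],"delta_rot":[0,0,0],"gripper":5},{"linear":[0,0,-0.03],"delta_rot":[0,0,0],"gripper":5},{"linear":[0,0,0],"delta_rot":[0,0,0],"gripper":5},{"linear":[0,0,0],"delta_rot":[0,0,0],"gripper":5}]'
python3 - <<'E'
from h import *
plan((*gp(-.11),.115,GY))
c=capture("wrist");cv2.imwrite("pics/k_w.png",c["img"])
E
```

```text
time_s: 17.82
tcp_pos: [0.5229, 0.0155, 0.0144]
ee_rot: [[-0.983, -0.181, 0.0], [-0.181, 0.983, -0.0], [-0.0, -0.0, -1.0]]
wrist_force: [-1.4, -0.1, 1.5]
gripper_width: 0.272
time_s: 18.95
tcp_pos: [0.4452, 0.0012, 0.117]
ee_rot: [[-0.984, -0.181, -0.003], [-0.181, 0.984, -0.001], [0.003, -0.0, -1.0]]
wrist_force: [-0.0, 0.6, -3.2]
gripper_width: 0.273
t 18.95 p [0.4452 0.0012 0.117 ] F [-0.   0.6 -3.2] w 0.273 j6 [  21. -101.]
rot [-0.     -0.0029 -0.0009] then lin [-0.0021  0.      0.002 ]
```

View pics/k_w.png

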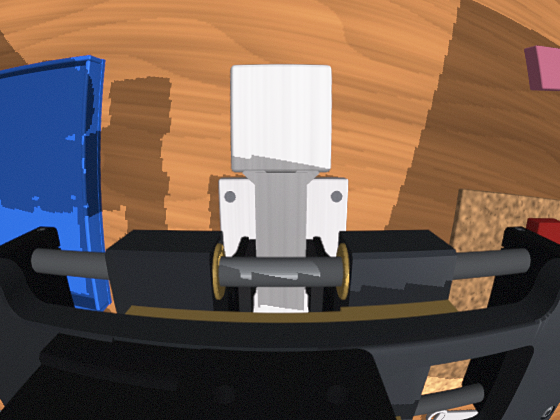

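```bash
python3 -m crank '[{"linear":[0,0,0],"delta_rot":[0,0,-0.1745],"gripper":5},{"linear":[0,0,0],"delta_rot":[0,0,-0.1745],"gripper":5},{"linear":[0,0,0],"delta_rot":[0,0,-0.1745],"gripper":5},{"linear":[0,0,0],"delta_rot":[0,0,-0.1745],"gripper":5},{"linear":[0,0,0],"delta_rot":[0,0,-0.1745],"gripper":5},{"linear":[0,0,0],"delta_rot":[0,0,-0.1745],"gripper":5},{"linear":[0,0,0],"delta_rot":[0,0,-0.1745],"gripper":5},{"linear":[0,0,0],"delta_rot":[0,0,-0.1745],"gripper":5},{"linear":[0,0,0],"delta_rot":[0,0,-0.1745],"gripper":5}]'
python3 -m crank '[{"linear":[0,0,0],"delta_rot":[0,0,-0.1745],"gripper":5},{"linear":[0,0,0],"delta_rot":[0,0,-0.1745],"gripper":5},{"linear":[0,0,0],"delta_rot":[0,0,-0.1745],"gripper":5},{"linear":[0,0,0],"delta_rot":[0,0,-0.1745],"gripper":5},{"linear":[0,0,0],"delta_rot":[0,0,-0.1745],"gripper":5},{"linear":[0,0,0],"delta_rot":[0,0,-0.1745],"gripper":5},{"linear":[0,0,0],"delta_rot":[0,0,-0.1745],"gripper":5},{"linear":[0,0,0],"delta_rot":[0,0,-0.1745],"gripper":5},{"linear":[0,0,0],"delta_rot":[0,0,-0.1745],"gripper":5},{"linear":[0,0,0],"delta_rot":[0,0,0],"gripper":5}]'
python3 - <<'E'
from h import *
plan((*gp(-.10),.035,GY+180),(*gp(-.10),.0155,GY+180))
E
```

```text
time_s: 20.12
tcp_pos: [0.4458, 0.0012, 0.1164]
ee_rot: [[0.186, -0.983, -0.004], [-0.983, -0.186, -0.001], [0.001, 0.004, -1.0]]
wrist_force: [0.6, 0.7, -2.8]
gripper_width: 0.27
time_s: 21.38
tcp_pos: [0.446, 0.0013, 0.1167]
ee_rot: [[0.984, 0.178, -0.003], [0.178, -0.984, -0.001], [-0.004, 0.001, -1.0]]
wrist_force: [0.4, -0.4, -3.6]
gripper_width: 0.272
t 21.38 p [0.446  0.0013 0.1167] F [ 0.4 -0.4 -3.6] w 0.272 j6 [21. 79.]
rot [ 0.0007  0.0036 -0.0031] then lin [ 0.0114 -0.0001  0.0817]
rot [0. 0. 0.] then lin [0.     0.     0.0195]
```

```bash
python3 -m crank '[{"linear":[0.012,0,0.03],"delta_rot":[0,0,-0.002],"gripper":5},{"linear":[0,0,0.04],"delta_rot":[0,0,0],"gripper":5},{"linear":[0,0,0.022],"delta_rot":[0,0,0],"gripper":5},{"linear":[0,0,0.006],"delta_rot":[0,0,0],"gripper":5},{"linear":[0,0,0],"delta_rot":[0,0,0],"gripper":5},{"linear":[0,0,0],"delta_rot":[0,0,0],"gripper":5}]'
python3 - <<'E'
from h import *
plan((*gp(-.10),.0148,GY+180))
E
```

```text
time_s: 22.12
tcp_pos: [0.4596, 0.004, 0.0211]
ee_rot: [[0.983, 0.182, 0.002], [0.182, -0.983, 0.0], [0.002, 0.0, -1.0]]
wrist_force: [0.1, 0.3, -3.4]
gripper_width: 0.27
t 22.12 p [0.4596 0.004  0.0211] F [ 0.1  0.3 -3.4] w 0.27 j6 [21. 80.]
rot [ 0.0001 -0.0019  0.0008] then lin [-0.0025  0.0001  0.0063]
```

```bash
python3 -m crank '[{"linear":[0,0,0.0055],"delta_rot":[0,0,0],"gripper":5},{"linear":[0,0,0],"delta_rot":[0,0,0],"gripper":5},{"linear":[0,0,0],"delta_rot":[0,0,0],"gripper":5},{"linear":[0,0,0],"delta_rot":[0,0,0],"gripper":60},{"linear":[0,0,0],"delta_rot":[0,0,0],"gripper":60},{"linear":[0,0,0],"delta_rot":[0,0,0],"gripper":60},{"linear":[0,0,-0.03],"delta_rot":[0,0,0],"gripper":60},{"linear":[0,0,-0.03],"delta_rot":[0,0,0],"gripper":60},{"linear":[0,0,0],"delta_rot":[0,0,0],"gripper":60}]'
python3 -m crank '[{"linear":[0,0,0],"delta_rot":[0,0,0.1745],"gripper":60},{"linear":[0,0,0],"delta_rot":[0,0,0.1745],"gripper":60},{"linear":[0,0,0],"delta_rot":[0,0,0.1745],"gripper":60},{"linear":[0,0,0],"delta_rot":[0,0,0.1745],"gripper":60},{"linear":[0,0,0],"delta_rot":[0,0,0.1745],"gripper":60},{"linear":[0,0,0],"delta_rot":[0,0,0.1745],"gripper":60},{"linear":[0,0,0],"delta_rot":[0,0,0.1745],"gripper":60},{"linear":[0,0,0],"delta_rot":[0,0,0.1745],"gripper":60},{"linear":[0,0,0],"delta_rot":[0,0,0.1745],"gripper":60}]'
python3 -m crank '[{"linear":[0,0,0],"delta_rot":[0,0,0.1745],"gripper":60},{"linear":[0,0,0],"delta_rot":[0,0,0.1745],"gripper":60},{"linear":[0,0,0],"delta_rot":[0,0,0.1745],"gripper":60},{"linear":[0,0,0],"delta_rot":[0,0,0.1745],"gripper":60},{"linear":[0,0,0],"delta_rot":[0,0,0.1745],"gripper":60},{"linear":[0,0,0],"delta_rot":[0,0,0.1745],"gripper":60},{"linear":[0,0,0],"delta_rot":[0,0,0.1745],"gripper":60},{"linear":[0,0,0],"delta_rot":[0,0,0.1745],"gripper":60},{"linear":[0,0,0],"delta_rot":[0,0,0.1745],"gripper":60},{"linear":[0,0,0],"delta_rot":[0,0,0],"gripper":60}]'
python3 - <<'E'
from h import *
plan((*gp(-.10),.0155,GY))
c=capture("wrist");cv2.imwrite("pics/l_w.png",c["img"])
c=crop("top",270,150,345,270,4.9,"pics/l_t.png")
E
```

```text
time_s: 23.25
tcp_pos: [0.4606, 0.0043, 0.0769]
ee_rot: [[0.983, 0.183, 0.006], [0.183, -0.983, 0.001], [0.006, -0.0, -1.0]]
wrist_force: [-0.2, 0.5, -0.6]
gripper_width: 0.597
time_s: 24.38
tcp_pos: [0.4582, 0.0036, 0.0738]
ee_rot: [[0.177, -0.984, -0.002], [-0.984, -0.177, -0.001], [0.0, 0.002, -1.0]]
wrist_force: [-0.9, -0.4, -0.7]
gripper_width: 0.6
time_s: 25.62
tcp_pos: [0.4583, 0.0036, 0.074]
ee_rot: [[-0.983, -0.185, -0.002], [-0.185, 0.983, -0.001], [0.002, -0.0, -1.0]]
wrist_force: [0.6, 0.4, -0.2]
gripper_width: 0.605
t 25.62 p [0.4583 0.0036 0.074 ] F [ 0.6  0.4 -0.2] w 0.605 j6 [  21. -100.]
rot [-0.0004 -0.0017  0.0037] then lin [0.0011 0.0001 0.0585]
```

View pics/l_w.png

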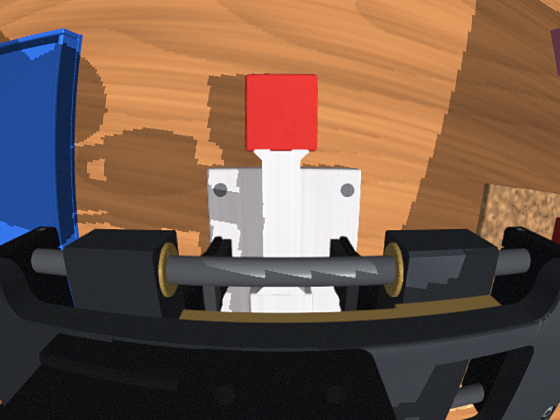

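View pics/l_t.png

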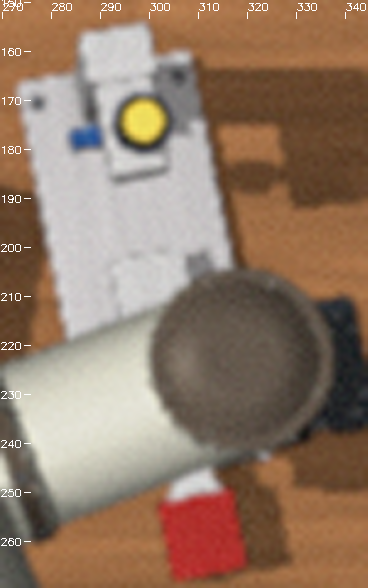

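```bash
python3 - <<'E'
from h import *
c=capture("top")
for u,v in[(300.2,202),(312,267.3)]: print(w2g(px2w(c,u-.5,v-.5,.03)).round(4))
E
python3 -m crank '[{"linear":[0.001,0,0.03],"delta_rot":[0,0,0.0037],"gripper":60},{"linear":[0,0,0.028],"delta_rot":[0,0,0],"gripper":60},{"linear":[0,0,0],"delta_rot":[0,0,0],"gripper":60},{"linear":[0,0,0],"delta_rot":[0,0,0],"gripper":60},{"linear":[0,0,0],"delta_rot":[0,0,0],"gripper":5},{"linear":[0,0,0],"delta_rot":[0,0,0],"gripper":5},{"linear":[0,0,0],"delta_rot":[0,0,0],"gripper":5},{"linear":[0,0,0],"delta_rot":[0,0,0],"gripper":5}]'
```

```text
[-0.0037 -0.0028]
[-0.2021  0.001 ]
time_s: 26.78
tcp_pos: [0.458, 0.0036, 0.017]
ee_rot: [[-0.984, -0.18, 0.0], [-0.18, 0.984, -0.0], [-0.0, -0.0, -1.0]]
wrist_force: [-1.2, 0.4, 1.7]
gripper_width: 0.271
```

```bash
python3 -m crank '[{"linear":[0,0,-0.004],"delta_rot":[0,0,0],"gripper":5},{"linear":[-0.015,0,0],"delta_rot":[0,0,0],"gripper":5},{"linear":[-0.02,0,0],"delta_rot":[0,0,0],"gripper":5},{"linear":[-0.02,0,0],"delta_rot":[0,0,0],"gripper":5},{"linear":[-0.01,0,0],"delta_rot":[0,0,0],"gripper":5},{"linear":[0,0,0],"delta_rot":[0,0,0],"gripper":5},{"linear":[0,0,0.004],"delta_rot":[0,0,0],"gripper":5},{"linear":[0,0,0],"delta_rot":[0,0,0],"gripper":5},{"linear":[0,0,0],"delta_rot":[0,0,0],"gripper":5}]'
python3 - <<'E'
from h import *
plan((*gp(-.031),.0155,GY))
E
```

```text
time_s: 27.9
tcp_pos: [0.5213, 0.0151, 0.017]
ee_rot: [[-0.984, -0.18, -0.0], [-0.18, 0.984, -0.0], [0.0, -0.0, -1.0]]
wrist_force: [-1.4, -0.1, 1.9]
gripper_width: 0.27
t 27.9 p [0.5213 0.0151 0.017 ] F [-1.4 -0.1  1.9] w 0.27 j6 [ 20. -99.]
rot [-0.0004 -0.0005 -0.0018] then lin [-0.0038  0.0002  0.0015]
```

```bash
python3 -m crank '[{"linear":[-0.003,0,0],"delta_rot":[0,0,0],"gripper":5},{"linear":[-0.002,0,0],"delta_rot":[0,0,0],"gripper":5},{"linear":[0,0,0],"delta_rot":[0,0,0],"gripper":5}]'
python3 -m crank '[{"linear":[-0.002,0,0],"delta_rot":[0,0,0],"gripper":5},{"linear":[0,0,0],"delta_rot":[0,0,0],"gripper":5}]'
```

```text
time_s: 28.28
tcp_pos: [0.5213, 0.0151, 0.017]
ee_rot: [[-0.984, -0.179, -0.011], [-0.179, 0.984, -0.003], [0.011, -0.001, -1.0]]
wrist_force: [-12.8, 2.7, 14.9]
gripper_width: 0.273
time_s: 28.52
tcp_pos: [0.5238, 0.0151, 0.017]
ee_rot: [[-0.984, -0.179, -0.01], [-0.179, 0.984, -0.003], [0.01, -0.001, -1.0]]
wrist_force: [-11.5, 0.2, 12.9]
gripper_width: 0.273
```

```bash
python3 - <<'E'
from h import *
print(w2g(r.sense()["tcp_pos"]))
c=crop("side",240,170,370,280,6,"pics/m_s.png")
c=crop("top",270,150,345,270,4.9,"pics/m_t.png")
E
```

```text
[-0.03234596 -0.00067304]
```

View pics/m_s.png

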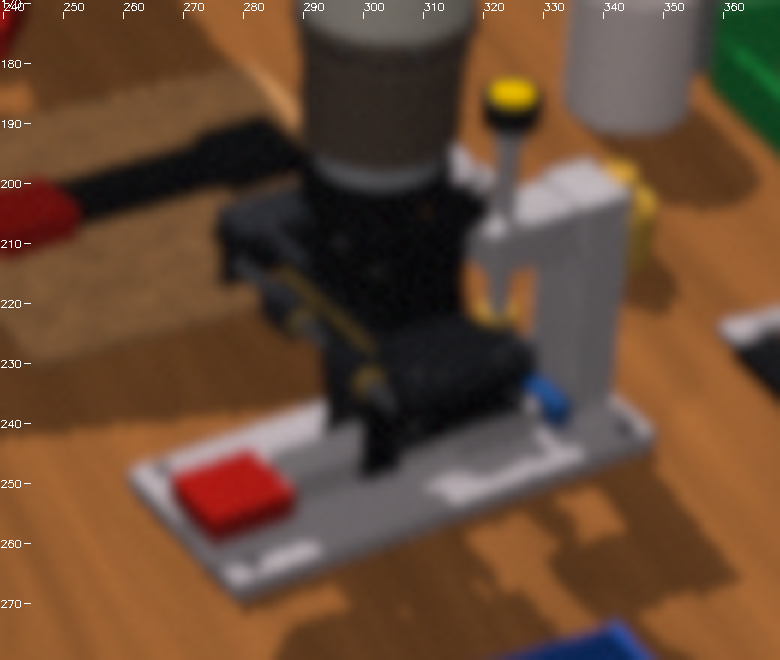

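View pics/m_t.png

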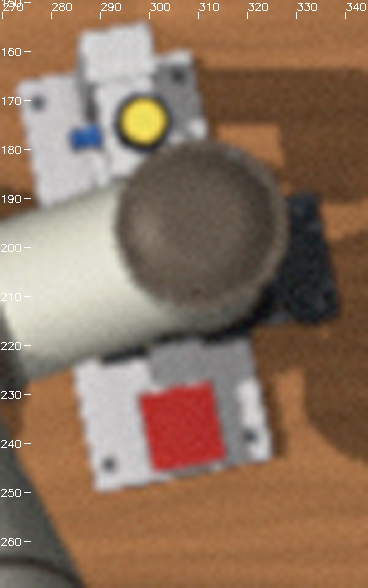

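```bash
python3 -m crank '[{"linear":[0.002,0,0],"delta_rot":[0,0,0],"gripper":5},{"linear":[0,0,0],"delta_rot":[0,0,0],"gripper":5},{"linear":[0,0,0],"delta_rot":[0,0,0],"gripper":60},{"linear":[0,0,0],"delta_rot":[0,0,0],"gripper":60},{"linear":[0,0,0],"delta_rot":[0,0,0],"gripper":60},{"linear":[0,0,-0.05],"delta_rot":[0,0,0],"gripper":60},{"linear":[0,0,-0.05],"delta_rot":[0,0,0],"gripper":60},{"linear":[0.02,0,-0.06],"delta_rot":[0,0,0],"gripper":60},{"linear":[0.03,0,-0.06],"delta_rot":[0,0,0],"gripper":60},{"linear":[0,0,0],"delta_rot":[0,0,0],"gripper":0}]'
python3 - <<'E'
from h import *
plan((*gp(.05),.235,GY))
c=crop("side",240,170,370,280,6,"pics/n_s.png")
c=crop("top",270,150,345,270,4.9,"pics/n_t.png")
E
```

```text
time_s: 29.88
tcp_pos: [0.4812, 0.008, 0.2371]
ee_rot: [[-0.984, -0.18, 0.011], [-0.18, 0.984, 0.003], [-0.011, 0.001, -1.0]]
wrist_force: [0.4, 0.7, -0.1]
gripper_width: 0.555
t 29.88 p [0.4812 0.008  0.2371] F [ 0.4  0.7 -0.1] w 0.555 j6 [  20. -100.]
rot [ 0.0008  0.0114 -0.0012] then lin [-1.255e-01 -1.000e-04  2.100e-03]
```

View pics/n_s.png

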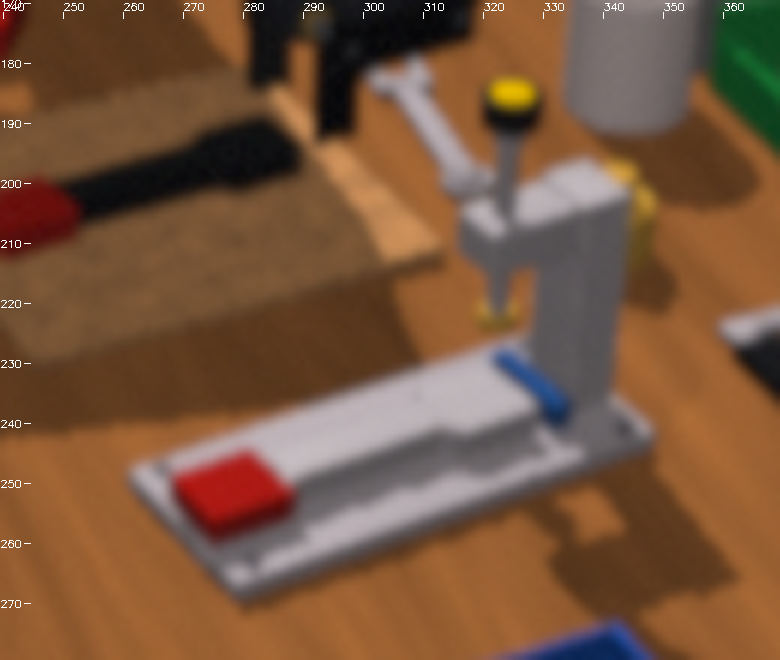

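View pics/n_t.png

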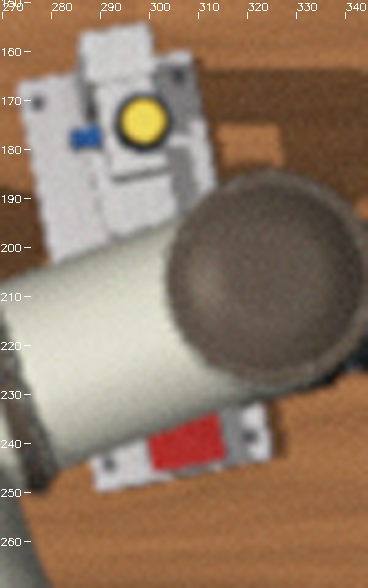

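```bash
python3 - <<'E'
import cv2,numpy as np
a=cv2.imread("pics/g_s.png")[340:460,400:600];b=cv2.imread("pics/n_s.png")[340:460,400:600]
cv2.imwrite("pics/cmp.png",cv2.resize(np.vstack([a,b]),None,fx=2.4,fy=2.4))
E
```

```text
(no output)
```

View pics/cmp.png

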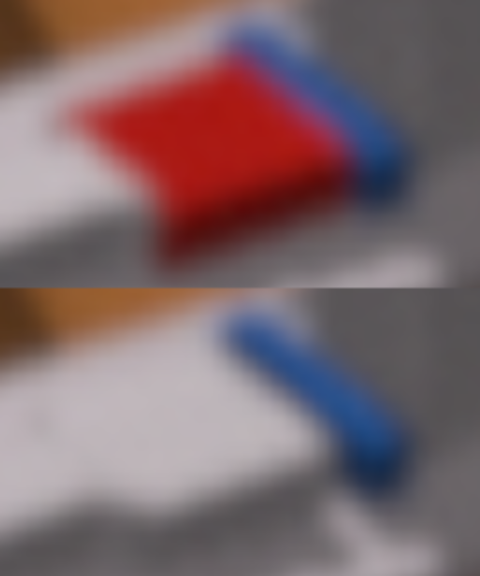

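```bash
python3 - <<'E'
from h import *
plan((*gp(-.034),.06,GY),(*gp(-.034),.0165,GY))
E
python3 -m crank '[{"linear":[-0.02,0,0.05],"delta_rot":[0,0,0],"gripper":60},{"linear":[-0.022,0,0.05],"delta_rot":[0,0,0],"gripper":60},{"linear":[0,0,0.05],"delta_rot":[0,0,0],"gripper":60},{"linear":[0,0,0.03],"delta_rot":[0,0,0],"gripper":60},{"linear":[0,0,0],"delta_rot":[0,0,0],"gripper":60},{"linear":[0,0,0],"delta_rot":[0,0,0],"gripper":60},{"linear":[0,0,0],"delta_rot":[0,0,0],"gripper":60}]'
python3 - <<'E'
from h import *
plan((*gp(-.034),.06,GY),(*gp(-.034),.0165,GY))
E
```

```text
t 29.98 p [0.4797 0.0078 0.2323] F [-1.4  0.1 -0.8] w 0.474 j6 [  20. -100.]
rot [ 0.0006  0.0016 -0.0021] then lin [-0.0431 -0.0002  0.1723]
rot [0. 0. 0.] then lin [0.     0.     0.0435]
time_s: 30.85
tcp_pos: [0.5221, 0.0154, 0.0532]
ee_rot: [[-0.984, -0.18, 0.003], [-0.18, 0.984, 0.0], [-0.003, 0.0, -1.0]]
wrist_force: [0.1, 0.2, -0.2]
gripper_width: 0.598
t 30.85 p [0.5221 0.0154 0.0532] F [ 0.1  0.2 -0.2] w 0.598 j6 [ 20. -99.]
rot [ 0.      0.0027 -0.0017] then lin [ 0.0001  0.     -0.0068]
rot [0. 0. 0.] then lin [0.     0.     0.0435]
```

```bash
python3 -m crank '[{"linear":[0,0,0.02],"delta_rot":[0,0,0],"gripper":60},{"linear":[0,0,0.017],"delta_rot":[0,0,0],"gripper":60},{"linear":[0,0,0],"delta_rot":[0,0,0],"gripper":60},{"linear":[0,0,0],"delta_rot":[0,0,0],"gripper":5},{"linear":[0,0,0],"delta_rot":[0,0,0],"gripper":5},{"linear":[0,0,0],"delta_rot":[0,0,0],"gripper":5},{"linear":[0,0,0],"delta_rot":[0,0,0],"gripper":5},{"linear":[0,0,-0.0025],"delta_rot":[0,0,0],"gripper":5},{"linear":[0,0,0],"delta_rot":[0,0,0],"gripper":5},{"linear":[0,0,0],"delta_rot":[0,0,0],"gripper":5}]'
python3 -m crank '[{"linear":[-0.002,0,0],"delta_rot":[0,0,-0.0017],"gripper":5},{"linear":[0,0,0],"delta_rot":[0,0,0],"gripper":5}]'
```

```text
time_s: 32.1
tcp_pos: [0.5208, 0.015, 0.0171]
ee_rot: [[-0.984, -0.179, -0.001], [-0.179, 0.984, -0.0], [0.001, -0.0, -1.0]]
wrist_force: [0.4, -0.3, -2.7]
gripper_width: 0.273
time_s: 32.35
tcp_pos: [0.5233, 0.0155, 0.0173]
ee_rot: [[-0.983, -0.181, 0.0], [-0.181, 0.983, -0.0], [-0.0, -0.0, -1.0]]
wrist_force: [-0.8, -0.4, -2.5]
gripper_width: 0.279
```

```bash
python3 -m crank '[{"linear":[-0.0015,0,0],"delta_rot":[0,0,0],"gripper":5},{"linear":[0,0,0],"delta_rot":[0,0,0],"gripper":5}]'
```

```text
time_s: 32.6
tcp_pos: [0.5247, 0.0158, 0.0174]
ee_rot: [[-0.983, -0.181, 0.0], [-0.181, 0.983, -0.0], [-0.0, -0.0, -1.0]]
wrist_force: [0.8, -0.3, -2.0]
gripper_width: 0.269
```

```bash
python3 -m crank '[{"linear":[-0.0015,0,0],"delta_rot":[0,0,0],"gripper":5},{"linear":[0,0,0],"delta_rot":[0,0,0],"gripper":5}]'
python3 -m crank '[{"linear":[-0.0015,0,0],"delta_rot":[0,0,0],"gripper":5},{"linear":[0,0,0],"delta_rot":[0,0,0],"gripper":5}]'
```

```text
time_s: 32.85
tcp_pos: [0.5262, 0.016, 0.0174]
ee_rot: [[-0.983, -0.181, 0.0], [-0.181, 0.983, -0.0], [-0.0, -0.0, -1.0]]
wrist_force: [0.4, -0.7, -3.5]
gripper_width: 0.27
time_s: 33.1
tcp_pos: [0.5274, 0.0162, 0.0173]
ee_rot: [[-0.983, -0.181, -0.001], [-0.181, 0.983, -0.0], [0.001, -0.0, -1.0]]
wrist_force: [0.3, -0.3, -2.6]
gripper_width: 0.27
```

```bash
python3 -m crank '[{"linear":[-0.0015,0,0],"delta_rot":[0,0,0],"gripper":5},{"linear":[0,0,0],"delta_rot":[0,0,0],"gripper":5}]'
python3 -m crank '[{"linear":[-0.0015,0,0],"delta_rot":[0,0,0],"gripper":5},{"linear":[0,0,0],"delta_rot":[0,0,0],"gripper":5}]'
python3 - <<'E'
from h import *
c=crop("side",240,170,370,280,6,"pics/o_s.png")
E
```

```text
time_s: 33.35
tcp_pos: [0.5274, 0.0161, 0.017]
ee_rot: [[-0.984, -0.181, -0.003], [-0.181, 0.984, -0.001], [0.004, -0.0, -1.0]]
wrist_force: [-4.0, -0.3, -1.4]
gripper_width: 0.268
time_s: 33.6
tcp_pos: [0.5274, 0.016, 0.0167]
ee_rot: [[-0.984, -0.181, -0.006], [-0.18, 0.984, -0.002], [0.007, -0.001, -1.0]]
wrist_force: [-7.0, 0.3, 1.0]
gripper_width: 0.276
```

View pics/o_s.png

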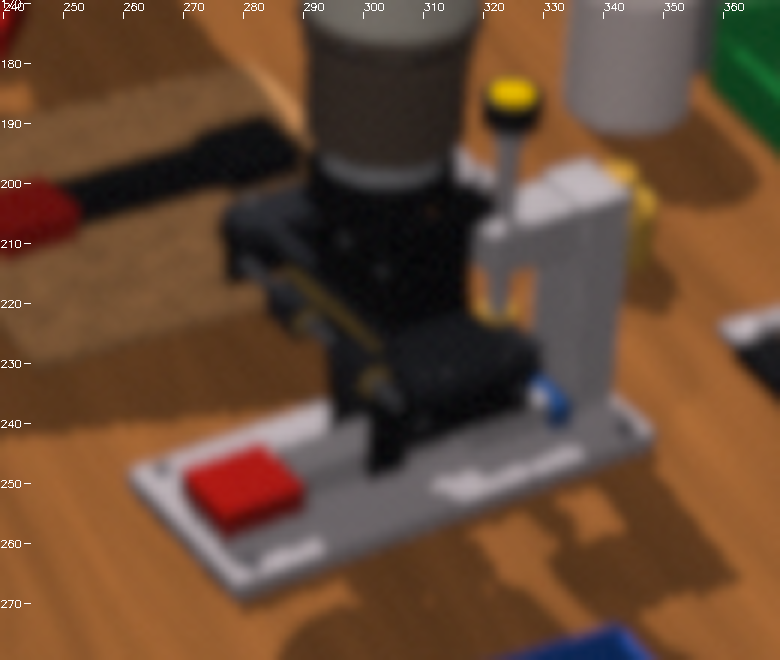

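```bash
python3 -m crank '[{"linear":[0.001,0,0],"delta_rot":[0,0,0],"gripper":5},{"linear":[0,0,0.002],"delta_rot":[0,0,0],"gripper":5},{"linear":[0,0,0],"delta_rot":[0,0,0],"gripper":5},{"linear":[0,0,0],"delta_rot":[0,0,0],"gripper":5}]'
python3 -m crank '[{"linear":[-0.001,0,0],"delta_rot":[0,0,0],"gripper":5},{"linear":[0,0,0],"delta_rot":[0,0,0],"gripper":5}]'
```

```text
time_s: 34.15
tcp_pos: [0.5274, 0.016, 0.0156]
ee_rot: [[-0.983, -0.181, -0.004], [-0.181, 0.984, -0.001], [0.004, -0.001, -1.0]]
wrist_force: [-6.6, -1.1, 3.3]
gripper_width: 0.274
time_s: 34.4
tcp_pos: [0.5274, 0.016, 0.0156]
ee_rot: [[-0.984, -0.181, -0.006], [-0.181, 0.984, -0.002], [0.006, -0.001, -1.0]]
wrist_force: [-9.3, -0.2, 5.5]
gripper_width: 0.272
```

```bash
python3 -m crank '[{"linear":[0.0005,0,0],"delta_rot":[0,0,0],"gripper":5},{"linear":[0,0,0],"delta_rot":[0,0,0],"gripper":60},{"linear":[0,0,0],"delta_rot":[0,0,0],"gripper":60},{"linear":[0,0,0],"delta_rot":[0,0,0],"gripper":60},{"linear":[0,0,-0.05],"delta_rot":[0,0,0],"gripper":60},{"linear":[0,0,-0.05],"delta_rot":[0,0,0],"gripper":60},{"linear":[0.01,0,-0.06],"delta_rot":[0,0,0],"gripper":60},{"linear":[0.03,0,-0.06],"delta_rot":[0,0,0],"gripper":60},{"linear":[0,0,0],"delta_rot":[0,0,0],"gripper":0}]'
python3 - <<'E'
from h import *
plan((*gp(.05),.235,GY))
c=crop("side",240,170,370,280,6,"pics/p_s.png")
c=crop("top",270,150,345,270,4.9,"pics/p_t.png")
a=cv2.imread("pics/g_s.png")[340:460,400:600];b=cv2.imread("pics/p_s.png")[340:460,400:600]
cv2.imwrite("pics/cmp2.png",cv2.resize(np.vstack([a,b]),None,fx=2.4,fy=2.4))
E
```

```text
time_s: 35.52
tcp_pos: [0.4944, 0.0103, 0.2369]
ee_rot: [[-0.983, -0.182, 0.012], [-0.182, 0.983, 0.003], [-0.012, 0.001, -1.0]]
wrist_force: [-0.4, -0.0, -1.0]
gripper_width: 0.552
t 35.52 p [0.4944 0.0103 0.2369] F [-0.4 -0.  -1. ] w 0.552 j6 [  20. -100.]
rot [0.0007 0.0122 0.0005] then lin [-1.122e-01  1.000e-04  1.900e-03]
```

View pics/cmp2.png

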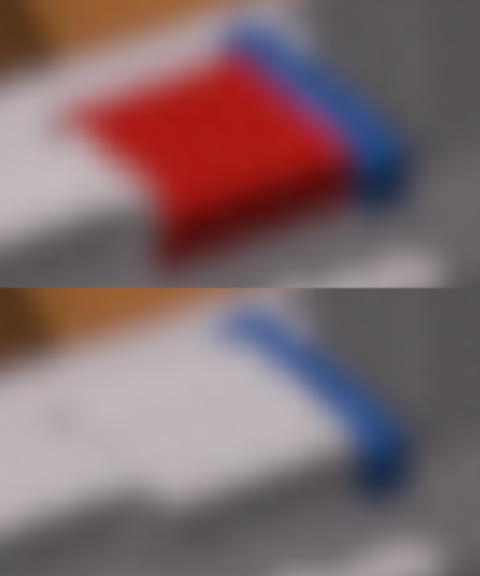

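View pics/p_t.png

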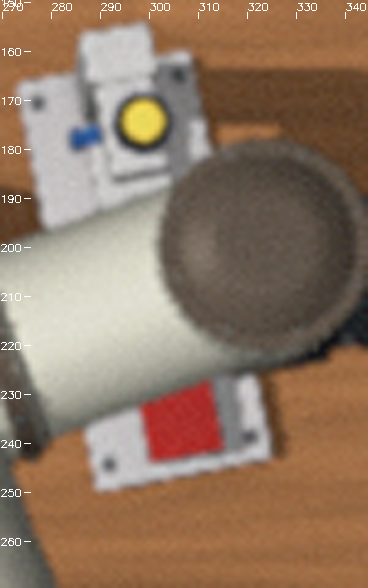

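```bash
python3 -m crank '[{"linear":[-0.04,0,0],"delta_rot":[0,0,0],"gripper":0},{"linear":[-0.04,0,0],"delta_rot":[0,0,0],"gripper":0},{"linear":[-0.036,0,0],"delta_rot":[0,0,0],"gripper":0},{"linear":[0,0,0],"delta_rot":[0,0,0],"gripper":0},{"linear":[0,0,0],"delta_rot":[0,0,0],"gripper":0},{"linear":[0,0,0],"delta_rot":[0,0,0],"gripper":0}]'
python3 - <<'E'
from h import *
plan((*gp(.05),.21,GY),(*gp(.05),.168,GY))
E
```

```text
time_s: 36.38
tcp_pos: [0.6059, 0.0307, 0.2308]
ee_rot: [[-0.983, -0.181, -0.001], [-0.181, 0.983, -0.001], [0.001, -0.0, -1.0]]
wrist_force: [-0.5, 0.2, -0.9]
gripper_width: 0.007
t 36.38 p [0.6059 0.0307 0.2308] F [-0.5  0.2 -0.9] w 0.007 j6 [ 18. -98.]
rot [-0.0003 -0.0013 -0.0002] then lin [0.0012 0.0002 0.0208]
rot [0. 0. 0.] then lin [0.    0.    0.042]
```

Total 0.063 to contact, then 6 mm more; hold.

```bash
python3 -m crank '[{"linear":[0.001,0,0.012],"delta_rot":[0,0,0],"gripper":0},{"linear":[0,0,0.01],"delta_rot":[0,0,0],"gripper":0},{"linear":[0,0,0.01],"delta_rot":[0,0,0],"gripper":0},{"linear":[0,0,0.01],"delta_rot":[0,0,0],"gripper":0},{"linear":[0,0,0.01],"delta_rot":[0,0,0],"gripper":0},{"linear":[0,0,0.01],"delta_rot":[0,0,0],"gripper":0},{"linear":[0,0,0.005],"delta_rot":[0,0,0],"gripper":0},{"linear":[0,0,0.003],"delta_rot":[0,0,0],"gripper":0},{"linear":[0,0,0],"delta_rot":[0,0,0],"gripper":0},{"linear":[0,0,0],"delta_rot":[0,0,0],"gripper":0}]'
python3 -m crank '[{"linear":[0,0,0],"delta_rot":[0,0,0],"gripper":0},{"linear":[0,0,0],"delta_rot":[0,0,0],"gripper":0},{"linear":[0,0,0],"delta_rot":[0,0,0],"gripper":0},{"linear":[0,0,0],"delta_rot":[0,0,0],"gripper":0},{"linear":[0,0,0],"delta_rot":[0,0,0],"gripper":0},{"linear":[0,0,0],"delta_rot":[0,0,0],"gripper":0},{"linear":[0,0,0],"delta_rot":[0,0,0],"gripper":0},{"linear":[0,0,0],"delta_rot":[0,0,0],"gripper":0},{"linear":[0,0,0],"delta_rot":[0,0,0],"gripper":0},{"linear":[0,0,0],"delta_rot":[0,0,0],"gripper":0}]'
```

```text
time_s: 37.62
tcp_pos: [0.6056, 0.0306, 0.1627]
ee_rot: [[-0.983, -0.182, 0.0], [-0.182, 0.983, -0.001], [-0.0, -0.001, -1.0]]
wrist_force: [-5.5, 0.1, 9.7]
gripper_width: 0.001
time_s: 38.88
tcp_pos: [0.6056, 0.0306, 0.1628]
ee_rot: [[-0.983, -0.182, 0.0], [-0.182, 0.983, -0.001], [-0.0, -0.001, -1.0]]
wrist_force: [-5.7, -0.5, 9.5]
gripper_width: 0.004
```

```bash
python3 -m crank '[{"linear":[0,0,-0.03],"delta_rot":[0,0,0],"gripper":0},{"linear":[0,0,-0.04],"delta_rot":[0,0,0],"gripper":0},{"linear":[0,0,-0.02],"delta_rot":[0,0,0],"gripper":0},{"linear":[0.04,0,0],"delta_rot":[0,0,0],"gripper":60},{"linear":[0.042,0,0],"delta_rot":[0,0,0],"gripper":60},{"linear":[0,0,0.05],"delta_rot":[0,0,0],"gripper":60},{"linear":[0,0,0.05],"delta_rot":[0,0,0],"gripper":60},{"linear":[0,0,0.05],"delta_rot":[0,0,0],"gripper":60},{"linear":[0,0,0.05],"delta_rot":[0,0,0],"gripper":60},{"linear":[0,0,0],"delta_rot":[0,0,0],"gripper":60}]'
python3 -m crank '[{"linear":[0,0,0],"delta_rot":[0,0,0],"gripper":60},{"linear":[0,0,0],"delta_rot":[0,0,0],"gripper":60}]'
python3 - <<'E'
from h import *
plan((*gp(-.03),.0155,GY))
E
```

```text
time_s: 40.12
tcp_pos: [0.5226, 0.015, 0.0477]
ee_rot: [[-0.984, -0.181, -0.008], [-0.181, 0.984, -0.003], [0.008, -0.001, -1.0]]
wrist_force: [-0.0, -0.3, -0.2]
gripper_width: 0.59
time_s: 40.38
tcp_pos: [0.5269, 0.0164, 0.0536]
ee_rot: [[-0.983, -0.182, 0.005], [-0.182, 0.983, 0.001], [-0.005, 0.0, -1.0]]
wrist_force: [-0.1, -0.9, 0.2]
gripper_width: 0.596
t 40.38 p [0.5269 0.0164 0.0536] F [-0.1 -0.9  0.2] w 0.596 j6 [ 19. -99.]
rot [0.0002 0.005  0.0002] then lin [ 0.001  -0.      0.0381]
```

```bash
python3 -m crank '[{"linear":[0,0,0.02],"delta_rot":[0,0,0],"gripper":60},{"linear":[0,0,0.0155],"delta_rot":[0,0,0],"gripper":60},{"linear":[0,0,0],"delta_rot":[0,0,0],"gripper":60},{"linear":[0,0,0],"delta_rot":[0,0,0],"gripper":60},{"linear":[0,0,0],"delta_rot":[0,0,0],"gripper":5},{"linear":[0,0,0],"delta_rot":[0,0,0],"gripper":5},{"linear":[0,0,0],"delta_rot":[0,0,0],"gripper":5},{"linear":[0,0,0],"delta_rot":[0,0,0],"gripper":5}]'
python3 -m crank '[{"linear":[0,0,-0.006],"delta_rot":[0,0,0],"gripper":5},{"linear":[0.02,0,0],"delta_rot":[0,0,0],"gripper":5},{"linear":[0.03,0,0],"delta_rot":[0,0,0],"gripper":5},{"linear":[0.03,0,0],"delta_rot":[0,0,0],"gripper":5},{"linear":[0,0,-0.03],"delta_rot":[0,0,0],"gripper":5},{"linear":[0,0,-0.04],"delta_rot":[0,0,0],"gripper":5},{"linear":[0,0,-0.03],"delta_rot":[0,0,0],"gripper":5},{"linear":[0,0,0],"delta_rot":[0,0,0],"gripper":5},{"linear":[0,0,0],"delta_rot":[0,0,0],"gripper":5}]'
python3 - <<'E'
from h import *
plan((.4762,-.3474,.115,5.9),(.4762,-.3474,.009,5.9))
E
```

```text
time_s: 41.38
tcp_pos: [0.5251, 0.0158, 0.0159]
ee_rot: [[-0.983, -0.181, -0.0], [-0.181, 0.983, -0.0], [0.0, -0.0, -1.0]]
wrist_force: [-0.2, -0.2, 1.1]
gripper_width: 0.275
time_s: 42.5
tcp_pos: [0.4452, 0.0011, 0.1208]
ee_rot: [[-0.984, -0.18, -0.002], [-0.18, 0.984, -0.0], [0.002, 0.0, -1.0]]
wrist_force: [-0.1, 0.3, -2.5]
gripper_width: 0.273
t 42.5 p [0.4452 0.0011 0.1208] F [-0.1  0.3 -2.5] w 0.273 j6 [  21. -101.]
rot [-0.0001 -0.0025  0.0785] then lin [ 0.005  -0.3498  0.0058]
rot [0. 0. 0.] then lin [0.    0.    0.106]
```

```bash
python3 -m crank '[{"linear":[0,-0.03,0],"delta_rot":[0,0,0.0785],"gripper":5},{"linear":[0.001,-0.045,0],"delta_rot":[0,0,0],"gripper":5},{"linear":[0.001,-0.045,0],"delta_rot":[0,0,0],"gripper":5},{"linear":[0.001,-0.045,0],"delta_rot":[0,0,0],"gripper":5},{"linear":[0.001,-0.045,0],"delta_rot":[0,0,0],"gripper":5},{"linear":[0,-0.045,0],"delta_rot":[0,0,0],"gripper":5},{"linear":[0,-0.045,0],"delta_rot":[0,0,0],"gripper":5},{"linear":[0,-0.047,0],"delta_rot":[0,0,0],"gripper":5},{"linear":[0,0,0.03],"delta_rot":[0,0,0],"gripper":5},{"linear":[0,0,0],"delta_rot":[0,0,0],"gripper":5}]'
python3 -m crank '[{"linear":[0,0,0],"delta_rot":[0,0,0],"gripper":5},{"linear":[0,0,0],"delta_rot":[0,0,0],"gripper":5}]'
python3 - <<'E'
from h import *
plan((.4762,-.3474,.012,5.9))
c=capture("wrist");cv2.imwrite("pics/q_w.png",c["img"])
c=capture("top");cv2.imwrite("pics/q_t.png",c["img"])
E
```

```text
time_s: 43.75
tcp_pos: [0.4771, -0.3428, 0.087]
ee_rot: [[-0.995, -0.101, -0.01], [-0.101, 0.995, 0.005], [0.01, 0.006, -1.0]]
wrist_force: [-0.1, -0.1, -3.2]
gripper_width: 0.275
time_s: 44.0
tcp_pos: [0.4814, -0.3436, 0.0928]
ee_rot: [[-0.994, -0.105, 0.001], [-0.105, 0.994, -0.001], [-0.001, -0.001, -1.0]]
wrist_force: [-0.3, -0.2, -2.1]
gripper_width: 0.271
t 44.0 p [ 0.4814 -0.3436  0.0928] F [-0.3 -0.2 -2.1] w 0.271 j6 [-20. -64.]
rot [-0.0012  0.0011  0.002 ] then lin [ 0.0055 -0.0033  0.0808]
```

View pics/q_w.png

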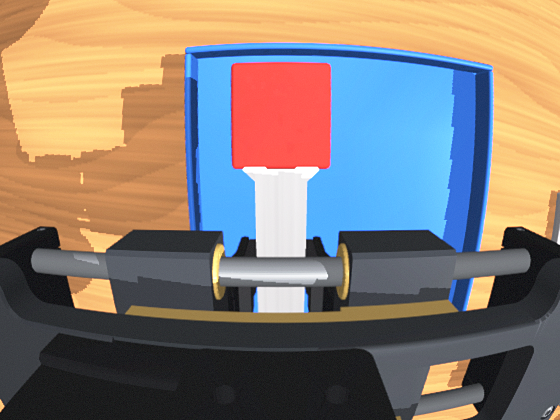

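View pics/q_t.png

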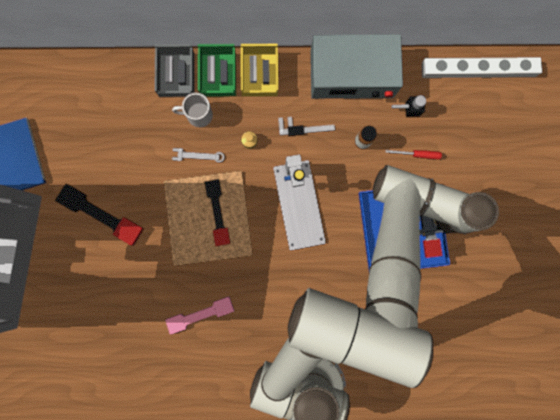

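```bash
python3 -m crank '[{"linear":[0.0055,-0.001,0.03],"delta_rot":[0,0,0],"gripper":5},{"linear":[0,0,0.03],"delta_rot":[0,0,0],"gripper":5},{"linear":[0,0,0.015],"delta_rot":[0,0,0],"gripper":5},{"linear":[0,0,0],"delta_rot":[0,0,0],"gripper":5},{"linear":[0,0,0],"delta_rot":[0,0,0],"gripper":5}]'
python3 - <<'E'
from h import *
plan((.4762,-.3474,.0095,5.9))
E
```

```text
time_s: 44.72
tcp_pos: [0.4765, -0.3459, 0.0182]
ee_rot: [[-0.995, -0.104, 0.002], [-0.104, 0.995, -0.002], [-0.002, -0.002, -1.0]]
wrist_force: [0.4, 0.4, -3.0]
gripper_width: 0.274
t 44.73 p [ 0.4765 -0.3459  0.0182] F [ 0.4  0.4 -3. ] w 0.274 j6 [-20. -64.]
rot [-0.0018  0.002   0.0014] then lin [ 0.0004 -0.0015  0.0087]
```

```bash
python3 -m crank '[{"linear":[0,0,0.008],"delta_rot":[0,0,0],"gripper":5},{"linear":[0,0,0],"delta_rot":[0,0,0],"gripper":5},{"linear":[0,0,0],"delta_rot":[0,0,0],"gripper":5}]'
```

```text
time_s: 45.1
tcp_pos: [0.4752, -0.3454, 0.009]
ee_rot: [[-0.995, -0.103, -0.0], [-0.103, 0.995, -0.0], [0.0, -0.0, -1.0]]
wrist_force: [0.4, 0.2, -3.2]
gripper_width: 0.271
```

```bash
python3 -m crank '[{"linear":[0,0,0.001],"delta_rot":[0,0,0],"gripper":5},{"linear":[0,0,0],"delta_rot":[0,0,0],"gripper":5},{"linear":[0,0,0],"delta_rot":[0,0,0],"gripper":5}]'
```

```text
time_s: 45.48
tcp_pos: [0.4753, -0.3455, 0.0089]
ee_rot: [[-0.995, -0.104, 0.0], [-0.104, 0.995, -0.001], [0.0, -0.001, -1.0]]
wrist_force: [-2.1, 2.2, 5.6]
gripper_width: 0.27
```

```bash
python3 -m crank '[{"linear":[0,0,-0.001],"delta_rot":[0,0,0],"gripper":60},{"linear":[0,0,0],"delta_rot":[0,0,0],"gripper":60},{"linear":[0,0,0],"delta_rot":[0,0,0],"gripper":60},{"linear":[0,0,-0.05],"delta_rot":[0,0,0],"gripper":60},{"linear":[0,0,-0.05],"delta_rot":[0,0,0],"gripper":60},{"linear":[0,0,-0.05],"delta_rot":[0,0,0],"gripper":60},{"linear":[0,0.05,-0.05],"delta_rot":[0,0,0],"gripper":60},{"linear":[0,0.05,-0.05],"delta_rot":[0,0,0],"gripper":60},{"linear":[0,0.05,0],"delta_rot":[0,0,0],"gripper":60},{"linear":[0,0.05,0],"delta_rot":[0,0,0],"gripper":60}]'
python3 - <<'E'
from h import *
c=capture("top");cv2.imwrite("pics/r_t.png",c["img"])
crop("top",155,165,265,270,7,"pics/r_b.png")
crop("top",350,175,460,280,7,"pics/r_tr.png")
E
```

```text
time_s: 46.72
tcp_pos: [0.4557, -0.1566, 0.2479]
ee_rot: [[-0.995, -0.103, 0.002], [-0.103, 0.995, -0.0], [-0.002, -0.0, -1.0]]
wrist_force: [1.0, 0.5, -0.3]
gripper_width: 0.602
```

View pics/r_b.png

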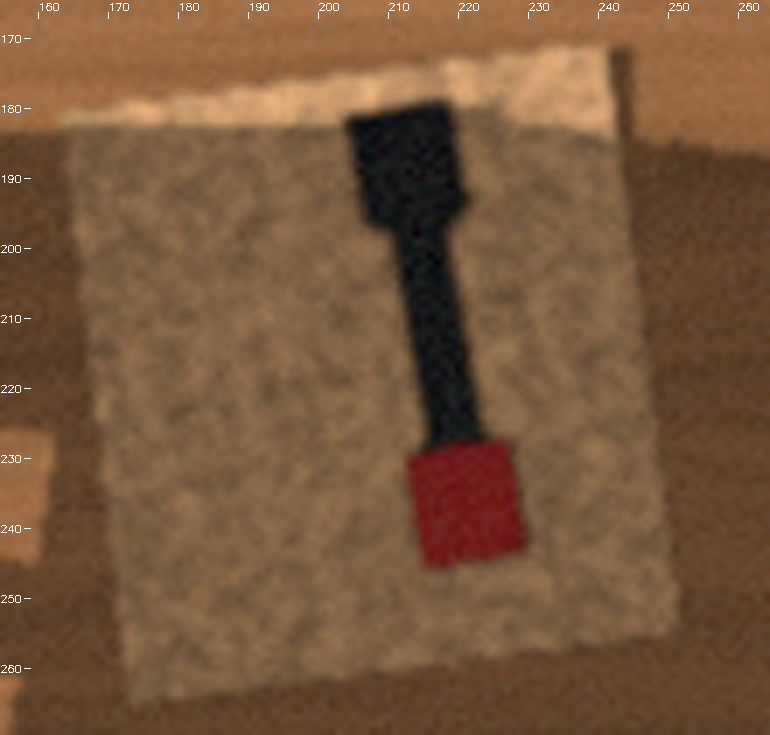

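View pics/r_tr.png

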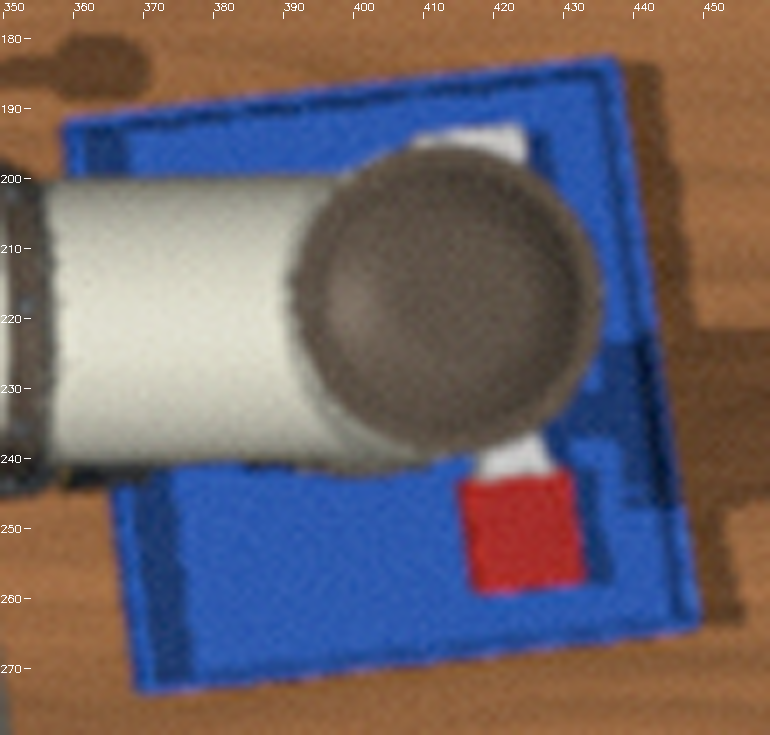

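```bash
python3 - <<'E'
from h import *
c=capture("top")
P=np.array([px2w(c,u-.5,v-.5,.032)[:2] for u,v in[(204.3,182.4),(219,179.6),(230,243.3),(216,246.1)]])
d=P[0]+P[1]-P[2]-P[3];L=P[0]+P[3]-P[1]-P[2];m=P.mean(0)
y=np.degrees(np.arctan2(d[1],d[0]));print(m,y,np.degrees(np.arctan2(-L[0],L[1])))
plan((*m,.15,10+180),(*m,.012,10+180))
E
```

```text
[0.52211382 0.26720751] 10.084356003114877 10.615529289070732
t 46.92 p [ 0.456  -0.1573  0.2475] F [ 1.2 -0.6 -0.4] w 0.6 j6 [  0. -84.]
rot [1.100e-03 9.000e-04 3.073e+00] then lin [ 0.1389 -0.4066  0.0975]
rot [0. 0. 0.] then lin [0.    0.    0.138]
```

```bash
python3 -m crank '[{"linear":[0,0,0],"delta_rot":[0,0,-0.1785],"gripper":60},{"linear":[0,0,0],"delta_rot":[0,0,-0.1785],"gripper":60},{"linear":[0,0,0],"delta_rot":[0,0,-0.1785],"gripper":60},{"linear":[0,0,0],"delta_rot":[0,0,-0.1785],"gripper":60},{"linear":[0,0,0],"delta_rot":[0,0,-0.1785],"gripper":60},{"linear":[0,0,0],"delta_rot":[0,0,-0.1785],"gripper":60},{"linear":[0,0,0],"delta_rot":[0,0,-0.1785],"gripper":60},{"linear":[0,0,0],"delta_rot":[0,0,-0.1785],"gripper":60},{"linear":[0,0,0],"delta_rot":[0,0,-0.1785],"gripper":60}]'
python3 -m crank '[{"linear":[0,0,0],"delta_rot":[0,0,-0.1785],"gripper":60},{"linear":[0,0,0],"delta_rot":[0,0,-0.1785],"gripper":60},{"linear":[0,0,0],"delta_rot":[0,0,-0.1785],"gripper":60},{"linear":[0,0,0],"delta_rot":[0,0,-0.1785],"gripper":60},{"linear":[0,0,0],"delta_rot":[0,0,-0.1785],"gripper":60},{"linear":[0,0,0],"delta_rot":[0,0,-0.1785],"gripper":60},{"linear":[0,0,0],"delta_rot":[0,0,-0.1785],"gripper":60},{"linear":[0,0,0],"delta_rot":[0,0,-0.1785],"gripper":60},{"linear":[0,0,0],"delta_rot":[0,0,-0.1785],"gripper":60},{"linear":[0,0,0],"delta_rot":[0,0,0],"gripper":60}]'
python3 - <<'E'
from h import *
plan((.5221,.2672,.25,190.2),(.5221,.2672,.012,190.2))
E
```

```text
time_s: 48.05
tcp_pos: [0.4559, -0.1593, 0.2468]
ee_rot: [[0.143, -0.99, -0.001], [-0.99, -0.143, -0.001], [0.0, 0.001, -1.0]]
wrist_force: [0.0, 0.6, -0.3]
gripper_width: 0.603
time_s: 49.3
tcp_pos: [0.4559, -0.1591, 0.2469]
ee_rot: [[0.985, 0.17, -0.001], [0.17, -0.985, -0.0], [-0.001, 0.0, -1.0]]
wrist_force: [-0.3, -0.2, -0.2]
gripper_width: 0.599
t 49.3 p [ 0.4559 -0.1591  0.2469] F [-0.3 -0.2 -0.2] w 0.599 j6 [  0. 100.]
rot [ 0.0003  0.0008 -0.0069] then lin [ 0.1406 -0.4078 -0.0031]
rot [0. 0. 0.] then lin [0.    0.    0.238]
```

```bash
python3 -m crank '[{"linear":[0.0141,-0.0408,0],"delta_rot":[0,0,-0.004],"gripper":60},{"linear":[0.0141,-0.0408,0],"delta_rot":[0,0,0],"gripper":60},{"linear":[0.0141,-0.0408,0],"delta_rot":[0,0,0],"gripper":60},{"linear":[0.0141,-0.0408,0],"delta_rot":[0,0,0],"gripper":60},{"linear":[0.0141,-0.0408,0],"delta_rot":[0,0,0],"gripper":60},{"linear":[0.0141,-0.0408,0],"delta_rot":[0,0,0],"gripper":60},{"linear":[0.0141,-0.0408,0],"delta_rot":[0,0,0],"gripper":60},{"linear":[0.0141,-0.0408,0],"delta_rot":[0,0,0],"gripper":60},{"linear":[0.0141,-0.0408,0],"delta_rot":[0,0,0],"gripper":60},{"linear":[0.0141,-0.0408,0],"delta_rot":[0,0,0],"gripper":60}]'
python3 -m crank '[{"linear":[0,0,0.05],"delta_rot":[0,0,0],"gripper":60},{"linear":[0,0,0.05],"delta_rot":[0,0,0],"gripper":60},{"linear":[0,0,0.05],"delta_rot":[0,0,0],"gripper":60},{"linear":[0,0,0.02],"delta_rot":[0,0,0],"gripper":60},{"linear":[0,0,0],"delta_rot":[0,0,0],"gripper":60},{"linear":[0,0,0],"delta_rot":[0,0,0],"gripper":60},{"linear":[0,0,0],"delta_rot":[0,0,0],"gripper":60}]'
python3 - <<'E'
from h import *
plan((.5221,.2672,.012,190.2))
c=capture("wrist");cv2.imwrite("pics/s_w.png",c["img"])
E
```

```text
time_s: 50.55
tcp_pos: [0.5228, 0.2694, 0.2468]
ee_rot: [[0.985, 0.174, -0.0], [0.174, -0.985, -0.001], [-0.0, 0.001, -1.0]]
wrist_force: [0.6, -0.4, 0.6]
gripper_width: 0.596
time_s: 51.42
tcp_pos: [0.523, 0.269, 0.0787]
ee_rot: [[0.984, 0.177, 0.002], [0.177, -0.984, 0.002], [0.003, -0.001, -1.0]]
wrist_force: [-0.0, 0.3, -0.6]
gripper_width: 0.601
t 51.42 p [0.523  0.269  0.0787] F [-0.   0.3 -0.6] w 0.601 j6 [43. 57.]
rot [-0.0012 -0.0026  0.0003] then lin [-0.0012  0.0017  0.0667]
```

View pics/s_w.png

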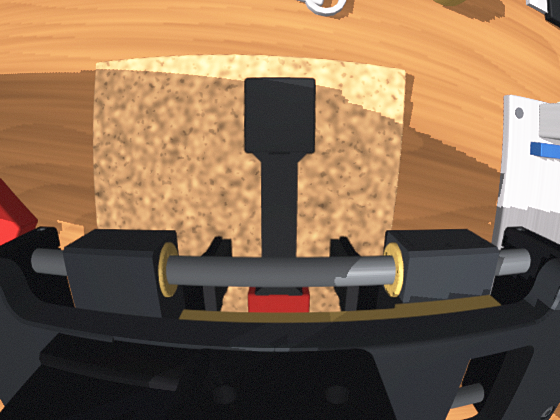

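```bash
python3 -m crank '[{"linear":[0,0.001,0.035],"delta_rot":[0,0,0],"gripper":60},{"linear":[0,0,0.029],"delta_rot":[0,0,0],"gripper":60},{"linear":[0,0,0],"delta_rot":[0,0,0],"gripper":60},{"linear":[0,0,0],"delta_rot":[0,0,0],"gripper":60},{"linear":[0,0,0],"delta_rot":[0,0,0],"gripper":5},{"linear":[0,0,0],"delta_rot":[0,0,0],"gripper":5},{"linear":[0,0,0],"delta_rot":[0,0,0],"gripper":5},{"linear":[0,0,0],"delta_rot":[0,0,0],"gripper":5}]'
python3 -m crank '[{"linear":[0,0,-0.02],"delta_rot":[0,0,0],"gripper":5},{"linear":[0,0,-0.04],"delta_rot":[0,0,0],"gripper":5},{"linear":[0,0,-0.05],"delta_rot":[0,0,0],"gripper":5},{"linear":[0,0,0],"delta_rot":[0,0,0],"gripper":5},{"linear":[0,0,0],"delta_rot":[0,0,0],"gripper":5}]'
python3 - <<'E'
from h import *
plan((*gp(-.095),.122,GY+180),(*gp(-.095),.122,GY),(*gp(-.095),.03,GY))
E
```

```text
time_s: 52.48
tcp_pos: [0.5225, 0.268, 0.0135]
ee_rot: [[0.984, 0.178, 0.001], [0.178, -0.984, 0.001], [0.001, -0.001, -1.0]]
wrist_force: [-0.5, 1.6, 0.9]
gripper_width: 0.275
time_s: 53.1
tcp_pos: [0.521, 0.2667, 0.1218]
ee_rot: [[0.984, 0.177, -0.003], [0.177, -0.984, -0.002], [-0.003, 0.001, -1.0]]
wrist_force: [0.1, -0.8, -3.4]
gripper_width: 0.273
t 53.1 p [0.521  0.2667 0.1218] F [ 0.1 -0.8 -3.4] w 0.273 j6 [43. 57.]
rot [ 0.001   0.0031 -0.0041] then lin [-1.055e-01  2.473e-01 -2.000e-04]
rot [0.     0.     3.1416] then lin [0. 0. 0.]
rot [0. 0. 0.] then lin [0.    0.    0.092]
```

```bash
python3 -m crank '[{"linear":[-0.018,0.0412,0],"delta_rot":[0,0,-0.0041],"gripper":5},{"linear":[-0.018,0.0412,0],"delta_rot":[0,0,0],"gripper":5},{"linear":[-0.018,0.0412,0],"delta_rot":[0,0,0],"gripper":5},{"linear":[-0.018,0.0412,0],"delta_rot":[0,0,0],"gripper":5},{"linear":[-0.018,0.0412,0],"delta_rot":[0,0,0],"gripper":5},{"linear":[-0.018,0.0412,0],"delta_rot":[0,0,0],"gripper":5},{"linear":[0,0,0],"delta_rot":[0,0,0.1745],"gripper":5},{"linear":[0,0,0],"delta_rot":[0,0,0.1745],"gripper":5},{"linear":[0,0,0],"delta_rot":[0,0,0.1745],"gripper":5},{"linear":[0,0,0],"delta_rot":[0,0,0.1745],"gripper":5}]'
python3 -m crank '[{"linear":[0,0,0],"delta_rot":[0,0,0.1745],"gripper":5},{"linear":[0,0,0],"delta_rot":[0,0,0.1745],"gripper":5},{"linear":[0,0,0],"delta_rot":[0,0,0.1745],"gripper":5},{"linear":[0,0,0],"delta_rot":[0,0,0.1745],"gripper":5},{"linear":[0,0,0],"delta_rot":[0,0,0.1745],"gripper":5},{"linear":[0,0,0],"delta_rot":[0,0,0.1745],"gripper":5},{"linear":[0,0,0],"delta_rot":[0,0,0.1745],"gripper":5}]'
python3 -m crank '[{"linear":[0,0,0],"delta_rot":[0,0,0.1745],"gripper":5},{"linear":[0,0,0],"delta_rot":[0,0,0.1745],"gripper":5},{"linear":[0,0,0],"delta_rot":[0,0,0.1745],"gripper":5},{"linear":[0,0,0],"delta_rot":[0,0,0.1745],"gripper":5},{"linear":[0,0,0],"delta_rot":[0,0,0.1745],"gripper":5},{"linear":[0,0,0],"delta_rot":[0,0,0.1745],"gripper":5},{"linear":[0,0,0],"delta_rot":[0,0,0.1745],"gripper":5},{"linear":[0,0,0],"delta_rot":[0,0,0],"gripper":5}]'
python3 - <<'E'
from h import *
plan((*gp(-.095),.122,GY),(*gp(-.095),.03,GY))
E
```

```text
time_s: 54.35
tcp_pos: [0.4592, 0.0043, 0.1211]
ee_rot: [[0.867, -0.498, -0.005], [-0.498, -0.867, -0.002], [-0.004, 0.004, -1.0]]
wrist_force: [-0.6, -0.2, -2.0]
gripper_width: 0.27
time_s: 55.22
tcp_pos: [0.4592, 0.0043, 0.1211]
ee_rot: [[-0.171, -0.985, -0.005], [-0.985, 0.171, -0.002], [0.002, 0.005, -1.0]]
wrist_force: [-0.9, 0.6, -3.3]
gripper_width: 0.274
time_s: 56.22
tcp_pos: [0.4595, 0.0044, 0.1215]
ee_rot: [[-0.983, -0.184, -0.004], [-0.184, 0.983, -0.001], [0.004, -0.001, -1.0]]
wrist_force: [1.1, 0.3, -2.6]
gripper_width: 0.273
t 56.23 p [0.4595 0.0044 0.1215] F [ 1.1  0.3 -2.6] w 0.273 j6 [  21. -100.]
rot [-0.0007 -0.0044  0.0031] then lin [-0.0025 -0.0005 -0.0005]
rot [0. 0. 0.] then lin [0.    0.    0.092]
```

```bash
python3 -m crank '[{"linear":[0,0,0.03],"delta_rot":[0,0,0.0025],"gripper":5},{"linear":[0,0,0.04],"delta_rot":[0,0,0],"gripper":5},{"linear":[0,0,0.022],"delta_rot":[0,0,0],"gripper":5},{"linear":[0,0,0],"delta_rot":[0,0,0],"gripper":5},{"linear":[0,0,0],"delta_rot":[0,0,0],"gripper":5},{"linear":[0,0,0],"delta_rot":[0,0,0],"gripper":5}]'
python3 - <<'E'
from h import *
plan((*gp(-.095),.0175,GY))
c=crop("top",270,150,345,270,4.9,"pics/t_t.png")
E
```

```text
time_s: 56.98
tcp_pos: [0.4617, 0.0051, 0.0322]
ee_rot: [[-0.983, -0.181, 0.002], [-0.181, 0.983, 0.0], [-0.002, 0.0, -1.0]]
wrist_force: [0.1, 0.5, -2.2]
gripper_width: 0.277
t 56.98 p [0.4617 0.0051 0.0322] F [ 0.1  0.5 -2.2] w 0.277 j6 [  21. -100.]
rot [ 0.      0.0022 -0.0003] then lin [-0.0002 -0.0008  0.0147]
```

View pics/t_t.png

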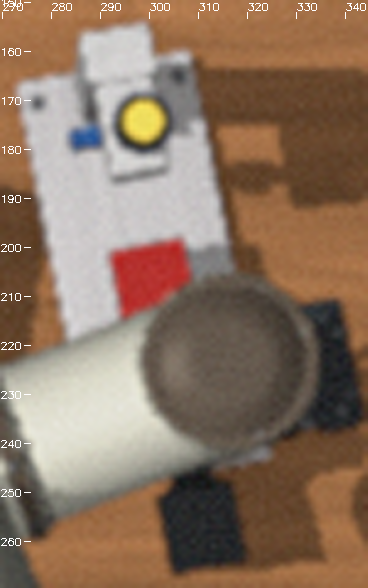

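```bash
python3 - <<'E'
from h import *
c=capture("top")
for u,v in[(300.1,200.5),(310.9,265.5)]: print(w2g(px2w(c,u-.5,v-.5,.05)).round(4))
E
python3 -m crank '[{"linear":[0,-0.0005,0.012],"delta_rot":[0,0,0],"gripper":5},{"linear":[-0.015,0,0],"delta_rot":[0,0,0],"gripper":5},{"linear":[-0.02,0,0],"delta_rot":[0,0,0],"gripper":5},{"linear":[-0.015,0,0],"delta_rot":[0,0,0],"gripper":5},{"linear":[-0.01,0,0],"delta_rot":[0,0,0],"gripper":5},{"linear":[0,0,0],"delta_rot":[0,0,0],"gripper":5},{"linear":[0,0,0],"delta_rot":[0,0,0],"gripper":5},{"linear":[0,0,0],"delta_rot":[0,0,0],"gripper":5}]'
python3 - <<'E'
from h import *
plan((*gp(-.031),.0175,GY))
E
```

```text
[-0.0013 -0.0017]
[-0.1957  0.0047]
time_s: 58.08
tcp_pos: [0.5193, 0.015, 0.0192]
ee_rot: [[-0.984, -0.18, -0.001], [-0.18, 0.984, -0.0], [0.001, -0.0, -1.0]]
wrist_force: [0.3, 0.7, -2.2]
gripper_width: 0.276
t 58.08 p [0.5193 0.015  0.0192] F [ 0.3  0.7 -2.2] w 0.276 j6 [ 20. -99.]
rot [-0.0003 -0.0008 -0.0011] then lin [-0.0058 -0.      0.0017]
```

```bash
python3 -m crank '[{"linear":[0,0,0.002],"delta_rot":[0,0,0],"gripper":5},{"linear":[-0.003,0,0],"delta_rot":[0,0,0],"gripper":5},{"linear":[0,0,0],"delta_rot":[0,0,0],"gripper":5}]'
python3 -m crank '[{"linear":[-0.002,0,0],"delta_rot":[0,0,0],"gripper":5},{"linear":[0,0,0],"delta_rot":[0,0,0],"gripper":5}]'
python3 -m crank '[{"linear":[-0.002,0,0],"delta_rot":[0,0,0],"gripper":5},{"linear":[0,0,0],"delta_rot":[0,0,0],"gripper":5}]'
```

```text
time_s: 58.45
tcp_pos: [0.5233, 0.0158, 0.0172]
ee_rot: [[-0.984, -0.18, 0.0], [-0.18, 0.984, -0.0], [-0.0, -0.0, -1.0]]
wrist_force: [-0.8, -0.1, -2.9]
gripper_width: 0.275
time_s: 58.7
tcp_pos: [0.5252, 0.0161, 0.0172]
ee_rot: [[-0.984, -0.18, 0.0], [-0.18, 0.984, -0.0], [-0.0, -0.0, -1.0]]
wrist_force: [0.4, 0.3, -2.7]
gripper_width: 0.276
time_s: 58.95
tcp_pos: [0.5271, 0.0164, 0.0172]
ee_rot: [[-0.984, -0.18, 0.0], [-0.18, 0.984, -0.0], [-0.0, -0.0, -1.0]]
wrist_force: [0.6, -0.2, -2.7]
gripper_width: 0.274
```

```bash
python3 -m crank '[{"linear":[-0.0015,0,0],"delta_rot":[0,0,0],"gripper":5},{"linear":[0,0,0],"delta_rot":[0,0,0],"gripper":5}]'
python3 -m crank '[{"linear":[-0.0015,0,0],"delta_rot":[0,0,0],"gripper":5},{"linear":[0,0,0],"delta_rot":[0,0,0],"gripper":5}]'
```

```text
time_s: 59.2
tcp_pos: [0.5285, 0.0167, 0.0172]
ee_rot: [[-0.984, -0.18, 0.0], [-0.18, 0.984, -0.0], [-0.0, -0.0, -1.0]]
wrist_force: [0.3, 0.8, -2.6]
gripper_width: 0.274
time_s: 59.45
tcp_pos: [0.5293, 0.0168, 0.017]
ee_rot: [[-0.984, -0.18, -0.001], [-0.18, 0.984, -0.001], [0.001, -0.0, -1.0]]
wrist_force: [-1.3, -0.3, -1.9]
gripper_width: 0.275
```

Contact; a bit more, then settle down onto the plate.

```bash
python3 -m crank '[{"linear":[-0.0015,0,0],"delta_rot":[0,0,0],"gripper":5},{"linear":[0,0,0],"delta_rot":[0,0,0],"gripper":5},{"linear":[0,0,0.0015],"delta_rot":[0,0,0],"gripper":5},{"linear":[0,0,0],"delta_rot":[0,0,0],"gripper":5}]'
python3 -m crank '[{"linear":[-0.001,0,0.0005],"delta_rot":[0,0,0],"gripper":5},{"linear":[0,0,0],"delta_rot":[0,0,0],"gripper":5}]'
```

```text
time_s: 59.95
tcp_pos: [0.5294, 0.0166, 0.0155]
ee_rot: [[-0.984, -0.18, -0.004], [-0.18, 0.984, -0.001], [0.004, -0.001, -1.0]]
wrist_force: [-5.7, -1.0, 1.0]
gripper_width: 0.277
time_s: 60.2
tcp_pos: [0.5294, 0.0166, 0.0155]
ee_rot: [[-0.984, -0.18, -0.006], [-0.18, 0.984, -0.002], [0.006, -0.001, -1.0]]
wrist_force: [-9.7, -1.3, 7.0]
gripper_width: 0.275
```

```bash
python3 -m crank '[{"linear":[0.0005,0,0],"delta_rot":[0,0,0],"gripper":5},{"linear":[0,0,0],"delta_rot":[0,0,0],"gripper":60},{"linear":[0,0,0],"delta_rot":[0,0,0],"gripper":60},{"linear":[0,0,0],"delta_rot":[0,0,0],"gripper":60},{"linear":[0,0,-0.05],"delta_rot":[0,0,0],"gripper":60},{"linear":[0,0,-0.05],"delta_rot":[0,0,0],"gripper":60},{"linear":[0.01,0,-0.06],"delta_rot":[0,0,0],"gripper":60},{"linear":[0.03,0,-0.06],"delta_rot":[0,0,0],"gripper":60},{"linear":[0,0,0],"delta_rot":[0,0,0],"gripper":0},{"linear":[0,0,0],"delta_rot":[0,0,0],"gripper":0}]'
python3 - <<'E'
from h import *
plan((*gp(.05),.235,GY))
c=crop("side",240,170,370,280,6,"pics/u_s.png")
c=crop("top",270,150,345,270,4.9,"pics/u_t.png")
E
```

```text
time_s: 61.45
tcp_pos: [0.4943, 0.0106, 0.231]
ee_rot: [[-0.984, -0.18, 0.0], [-0.18, 0.984, 0.0], [-0.0, 0.0, -1.0]]
wrist_force: [-0.0, -0.4, 0.2]
gripper_width: 0.457
t 61.45 p [0.4943 0.0106 0.231 ] F [-0.  -0.4  0.2] w 0.457 j6 [  20. -100.]
rot [ 0.0003  0.0005 -0.0013] then lin [-0.1122 -0.0003 -0.004 ]
```

View pics/u_s.png

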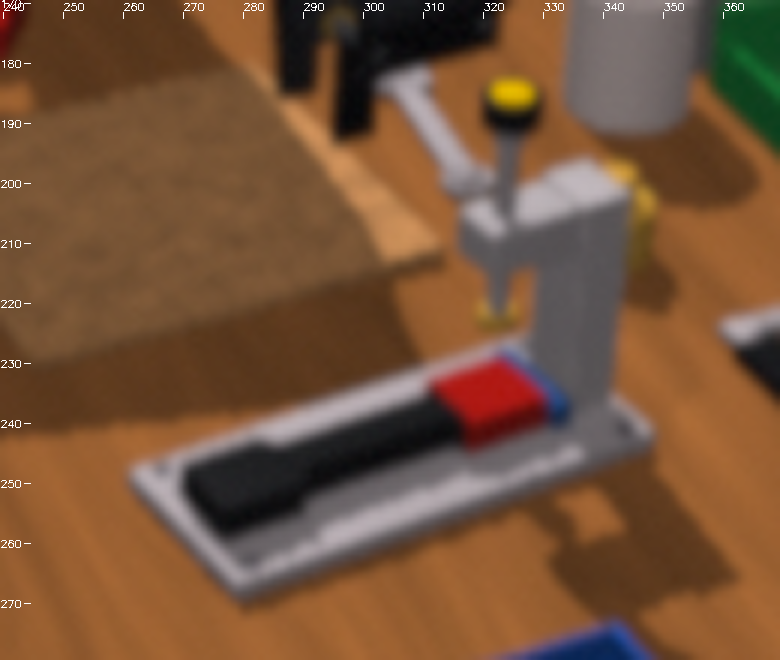

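View pics/u_t.png

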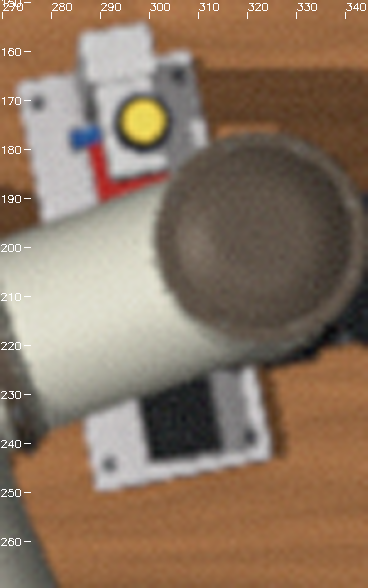

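```bash
python3 -m crank '[{"linear":[-0.04,0,0],"delta_rot":[0,0,0],"gripper":0},{"linear":[-0.04,0,0],"delta_rot":[0,0,0],"gripper":0},{"linear":[-0.032,0,0],"delta_rot":[0,0,0],"gripper":0},{"linear":[0,0,0],"delta_rot":[0,0,0],"gripper":0},{"linear":[0,0,0],"delta_rot":[0,0,0],"gripper":0},{"linear":[0,0,0],"delta_rot":[0,0,0],"gripper":0}]'
python3 - <<'E'
from h import *
plan((*gp(.05),.166,GY))
E
```

```text
time_s: 62.3
tcp_pos: [0.6039, 0.0305, 0.2308]
ee_rot: [[-0.984, -0.18, -0.001], [-0.18, 0.984, -0.001], [0.001, -0.0, -1.0]]
wrist_force: [-0.6, 0.1, -0.2]
gripper_width: 0.003
t 62.3 p [0.6039 0.0305 0.2308] F [-0.6  0.1 -0.2] w 0.003 j6 [ 18. -98.]
rot [-0.0004 -0.0012 -0.0011] then lin [-0.0008  0.      0.0648]
```

```bash
python3 -m crank '[{"linear":[-0.0008,0,0.012],"delta_rot":[0,0,0],"gripper":0},{"linear":[0,0,0.01],"delta_rot":[0,0,0],"gripper":0},{"linear":[0,0,0.01],"delta_rot":[0,0,0],"gripper":0},{"linear":[0,0,0.01],"delta_rot":[0,0,0],"gripper":0},{"linear":[0,0,0.01],"delta_rot":[0,0,0],"gripper":0},{"linear":[0,0,0.008],"delta_rot":[0,0,0],"gripper":0},{"linear":[0,0,0.006],"delta_rot":[0,0,0],"gripper":0},{"linear":[0,0,0],"delta_rot":[0,0,0],"gripper":0},{"linear":[0,0,0],"delta_rot":[0,0,0],"gripper":0},{"linear":[0,0,0],"delta_rot":[0,0,0],"gripper":0}]'
python3 -m crank '[{"linear":[0,0,0],"delta_rot":[0,0,0],"gripper":0},{"linear":[0,0,0],"delta_rot":[0,0,0],"gripper":0},{"linear":[0,0,0],"delta_rot":[0,0,0],"gripper":0},{"linear":[0,0,0],"delta_rot":[0,0,0],"gripper":0},{"linear":[0,0,0],"delta_rot":[0,0,0],"gripper":0},{"linear":[0,0,0],"delta_rot":[0,0,0],"gripper":0},{"linear":[0,0,0],"delta_rot":[0,0,0],"gripper":0},{"linear":[0,0,0],"delta_rot":[0,0,0],"gripper":0},{"linear":[0,0,0],"delta_rot":[0,0,0],"gripper":0},{"linear":[0,0,0],"delta_rot":[0,0,0],"gripper":0}]'
```

```text
time_s: 63.55
tcp_pos: [0.6052, 0.0307, 0.1665]
ee_rot: [[-0.984, -0.181, 0.0], [-0.181, 0.984, -0.001], [0.0, -0.001, -1.0]]
wrist_force: [-6.6, 1.0, 9.7]
gripper_width: 0.006
time_s: 64.8
tcp_pos: [0.6052, 0.0308, 0.1666]
ee_rot: [[-0.984, -0.181, 0.0], [-0.181, 0.984, -0.001], [-0.0, -0.001, -1.0]]
wrist_force: [-6.8, 0.7, 10.2]
gripper_width: 0.004
```

```bash
python3 -m crank '[{"linear":[0,0,-0.03],"delta_rot":[0,0,0],"gripper":0},{"linear":[0,0,-0.04],"delta_rot":[0,0,0],"gripper":0},{"linear":[0,0,-0.016],"delta_rot":[0,0,0],"gripper":0},{"linear":[0.04,0,0],"delta_rot":[0,0,0],"gripper":60},{"linear":[0.042,0,0],"delta_rot":[0,0,0],"gripper":60},{"linear":[0,0,0.05],"delta_rot":[0,0,0],"gripper":60},{"linear":[0,0,0.05],"delta_rot":[0,0,0],"gripper":60},{"linear":[0,0,0.05],"delta_rot":[0,0,0],"gripper":60},{"linear":[0,0,0.045],"delta_rot":[0,0,0],"gripper":60},{"linear":[0,0,0],"delta_rot":[0,0,0],"gripper":60}]'
python3 -m crank '[{"linear":[0,0,0],"delta_rot":[0,0,0],"gripper":60},{"linear":[0,0,0],"delta_rot":[0,0,0],"gripper":60}]'
python3 - <<'E'
from h import *
plan((*gp(-.03),.0165,GY))
c=crop("side",240,170,370,280,6,"pics/v_s.png")
E
```

```text
time_s: 66.05
tcp_pos: [0.5216, 0.015, 0.0523]
ee_rot: [[-0.984, -0.18, -0.009], [-0.18, 0.984, -0.003], [0.01, -0.001, -1.0]]
wrist_force: [0.1, 0.0, -0.0]
gripper_width: 0.591
time_s: 66.3
tcp_pos: [0.5263, 0.0165, 0.0581]
ee_rot: [[-0.984, -0.181, 0.004], [-0.181, 0.984, 0.001], [-0.004, 0.0, -1.0]]
wrist_force: [-0.5, -0.3, -0.4]
gripper_width: 0.603
t 66.3 p [0.5263 0.0165 0.0581] F [-0.5 -0.3 -0.4] w 0.603 j6 [ 19. -99.]
rot [ 0.0001  0.0042 -0.0008] then lin [ 0.0003 -0.0003  0.0416]
```

View pics/v_s.png

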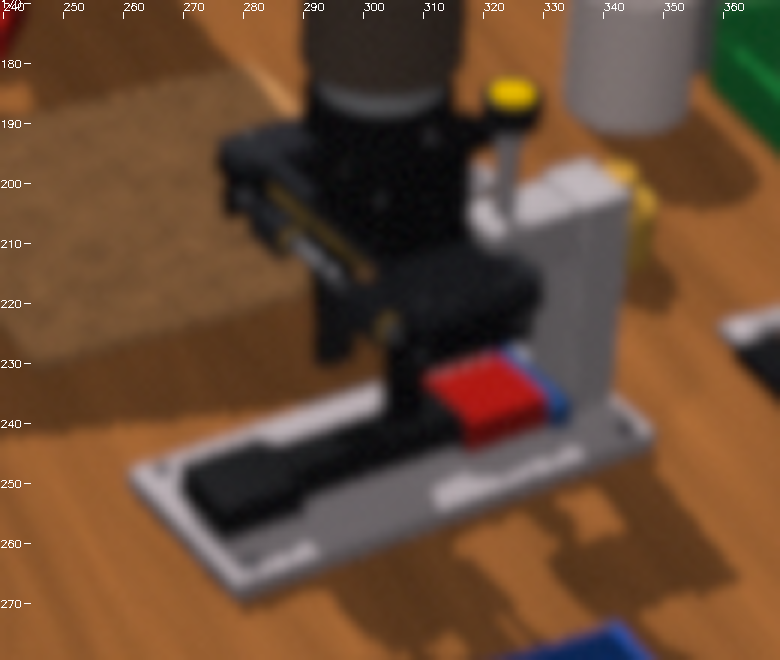

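```bash
python3 -m crank '[{"linear":[0,0,0.02],"delta_rot":[0,0,0],"gripper":60},{"linear":[0,0,0.0195],"delta_rot":[0,0,0],"gripper":60},{"linear":[0,0,0],"delta_rot":[0,0,0],"gripper":60},{"linear":[0,0,0],"delta_rot":[0,0,0],"gripper":60},{"linear":[0,0,0],"delta_rot":[0,0,0],"gripper":5},{"linear":[0,0,0],"delta_rot":[0,0,0],"gripper":5},{"linear":[0,0,0],"delta_rot":[0,0,0],"gripper":5},{"linear":[0,0,0],"delta_rot":[0,0,0],"gripper":5}]'
python3 -m crank '[{"linear":[0,0,-0.006],"delta_rot":[0,0,0],"gripper":5},{"linear":[0.02,0,0],"delta_rot":[0,0,0],"gripper":5},{"linear":[0.03,0,0],"delta_rot":[0,0,0],"gripper":5},{"linear":[0.03,0,0],"delta_rot":[0,0,0],"gripper":5},{"linear":[0,0,-0.03],"delta_rot":[0,0,0],"gripper":5},{"linear":[0,0,-0.04],"delta_rot":[0,0,0],"gripper":5},{"linear":[0,0,-0.03],"delta_rot":[0,0,0],"gripper":5},{"linear":[0,0,0],"delta_rot":[0,0,0],"gripper":5},{"linear":[0,0,0],"delta_rot":[0,0,0],"gripper":5}]'
```

```text
time_s: 67.35
tcp_pos: [0.5248, 0.016, 0.0167]
ee_rot: [[-0.984, -0.18, 0.0], [-0.18, 0.984, -0.0], [0.0, -0.0, -1.0]]
wrist_force: [-0.4, -0.1, 1.2]
gripper_width: 0.269
time_s: 68.47
tcp_pos: [0.4449, 0.0014, 0.1216]
ee_rot: [[-0.984, -0.18, -0.002], [-0.18, 0.984, -0.0], [0.002, -0.0, -1.0]]
wrist_force: [0.3, -0.6, -2.2]
gripper_width: 0.275
```

```bash
python3 -m crank '[{"linear":[0,0,0],"delta_rot":[0,0,-0.1745],"gripper":5},{"linear":[0,0,0],"delta_rot":[0,0,-0.1745],"gripper":5},{"linear":[0,0,0],"delta_rot":[0,0,-0.1745],"gripper":5},{"linear":[0,0,0],"delta_rot":[0,0,-0.1745],"gripper":5},{"linear":[0,0,0],"delta_rot":[0,0,-0.1745],"gripper":5},{"linear":[0,0,0],"delta_rot":[0,0,-0.1745],"gripper":5},{"linear":[0,0,0],"delta_rot":[0,0,-0.1745],"gripper":5},{"linear":[0,0,0],"delta_rot":[0,0,-0.1745],"gripper":5},{"linear":[0,0,0],"delta_rot":[0,0,-0.1745],"gripper":5}]'
python3 -m crank '[{"linear":[0,0,0],"delta_rot":[0,0,-0.1745],"gripper":5},{"linear":[0,0,0],"delta_rot":[0,0,-0.1745],"gripper":5},{"linear":[0,0,0],"delta_rot":[0,0,-0.1745],"gripper":5},{"linear":[0,0,0],"delta_rot":[0,0,-0.1745],"gripper":5},{"linear":[0,0,0],"delta_rot":[0,0,-0.1745],"gripper":5},{"linear":[0,0,0],"delta_rot":[0,0,-0.1745],"gripper":5},{"linear":[0,0,0],"delta_rot":[0,0,-0.1745],"gripper":5},{"linear":[0,0,0],"delta_rot":[0,0,-0.1745],"gripper":5},{"linear":[0,0,0],"delta_rot":[0,0,-0.1745],"gripper":5},{"linear":[0,0,0],"delta_rot":[0,0,0],"gripper":5}]'
python3 - <<'E'
from h import *
plan((*gp(-.10),.022,GY+180))
E
```

```text
time_s: 69.6
tcp_pos: [0.4448, 0.0012, 0.1207]
ee_rot: [[0.185, -0.983, -0.004], [-0.983, -0.185, -0.002], [0.001, 0.005, -1.0]]
wrist_force: [-0.1, 1.0, -2.8]
gripper_width: 0.272
time_s: 70.85
tcp_pos: [0.445, 0.0013, 0.121]
ee_rot: [[0.984, 0.177, -0.004], [0.177, -0.984, -0.001], [-0.004, 0.001, -1.0]]
wrist_force: [0.4, 0.5, -2.4]
gripper_width: 0.276
t 70.85 p [0.445  0.0013 0.121 ] F [ 0.4  0.5 -2.4] w 0.276 j6 [21. 79.]
rot [ 0.0007  0.0039 -0.004 ] then lin [0.0124 0.0001 0.099 ]
```

```bash
python3 -m crank '[{"linear":[0.01,0,0.03],"delta_rot":[0,0,-0.004],"gripper":5},{"linear":[0,0,0.04],"delta_rot":[0,0,0],"gripper":5},{"linear":[0,0,0.026],"delta_rot":[0,0,0],"gripper":5},{"linear":[0,0,0],"delta_rot":[0,0,0],"gripper":5},{"linear":[0,0,0],"delta_rot":[0,0,0],"gripper":5},{"linear":[0,0,0],"delta_rot":[0,0,0],"gripper":5}]'
python3 - <<'E'
from h import *
plan((*gp(-.10),.0165,GY+180))
E
```

```text
time_s: 71.6
tcp_pos: [0.4568, 0.0037, 0.0277]
ee_rot: [[0.983, 0.183, 0.002], [0.183, -0.983, 0.001], [0.003, -0.0, -1.0]]
wrist_force: [-0.4, 0.5, -2.6]
gripper_width: 0.274
t 71.6 p [0.4568 0.0037 0.0277] F [-0.4  0.5 -2.6] w 0.274 j6 [21. 80.]
rot [-0.0001 -0.0025  0.0019] then lin [0.0003 0.0003 0.0112]
```

```bash
python3 -m crank '[{"linear":[0,0,0.01],"delta_rot":[0,0,0],"gripper":5},{"linear":[0,0,0],"delta_rot":[0,0,0],"gripper":5},{"linear":[0,0,0],"delta_rot":[0,0,0],"gripper":5},{"linear":[0,0,0],"delta_rot":[0,0,0],"gripper":5}]'
```

```text
time_s: 72.1
tcp_pos: [0.4561, 0.0035, 0.0167]
ee_rot: [[0.983, 0.184, 0.0], [0.184, -0.983, -0.0], [0.0, 0.0, -1.0]]
wrist_force: [0.3, 0.4, -1.0]
gripper_width: 0.27
```

```bash
python3 -m crank '[{"linear":[0,0,0],"delta_rot":[0,0,0],"gripper":60},{"linear":[0,0,0],"delta_rot":[0,0,0],"gripper":60},{"linear":[0,0,0],"delta_rot":[0,0,0],"gripper":60},{"linear":[0,0,-0.03],"delta_rot":[0,0,0],"gripper":60},{"linear":[0,0,-0.03],"delta_rot":[0,0,0],"gripper":60},{"linear":[0,0,0],"delta_rot":[0,0,0.1745],"gripper":60},{"linear":[0,0,0],"delta_rot":[0,0,0.1745],"gripper":60},{"linear":[0,0,0],"delta_rot":[0,0,0.1745],"gripper":60},{"linear":[0,0,0],"delta_rot":[0,0,0.1745],"gripper":60}]'
python3 -m crank '[{"linear":[0,0,0],"delta_rot":[0,0,0.1745],"gripper":60},{"linear":[0,0,0],"delta_rot":[0,0,0.1745],"gripper":60},{"linear":[0,0,0],"delta_rot":[0,0,0.1745],"gripper":60},{"linear":[0,0,0],"delta_rot":[0,0,0.1745],"gripper":60},{"linear":[0,0,0],"delta_rot":[0,0,0.1745],"gripper":60},{"linear":[0,0,0],"delta_rot":[0,0,0.1745],"gripper":60},{"linear":[0,0,0],"delta_rot":[0,0,0.1745],"gripper":60}]'
python3 -m crank '[{"linear":[0,0,0],"delta_rot":[0,0,0.1745],"gripper":60},{"linear":[0,0,0],"delta_rot":[0,0,0.1745],"gripper":60},{"linear":[0,0,0],"delta_rot":[0,0,0.1745],"gripper":60},{"linear":[0,0,0],"delta_rot":[0,0,0.1745],"gripper":60},{"linear":[0,0,0],"delta_rot":[0,0,0.1745],"gripper":60},{"linear":[0,0,0],"delta_rot":[0,0,0.1745],"gripper":60},{"linear":[0,0,0],"delta_rot":[0,0,0.1745],"gripper":60},{"linear":[0,0,0],"delta_rot":[0,0,0],"gripper":60}]'
python3 - <<'E'
from h import *
plan((*gp(-.10),.0165,GY))
c=capture("wrist");cv2.imwrite("pics/x_w.png",c["img"])
c=crop("top",270,150,345,270,4.9,"pics/x_t.png")
E
```

```text
time_s: 73.22
tcp_pos: [0.4557, 0.0033, 0.0766]
ee_rot: [[0.868, -0.496, -0.0], [-0.496, -0.868, -0.0], [-0.0, 0.0, -1.0]]
wrist_force: [0.5, 0.6, 0.5]
gripper_width: 0.604
time_s: 74.1
tcp_pos: [0.4557, 0.0033, 0.0766]
ee_rot: [[-0.169, -0.986, -0.0], [-0.986, 0.169, -0.0], [0.0, 0.0, -1.0]]
wrist_force: [-0.4, 0.4, -0.6]
gripper_width: 0.6
time_s: 75.1
tcp_pos: [0.4558, 0.0034, 0.0766]
ee_rot: [[-0.983, -0.186, -0.0], [-0.186, 0.983, -0.0], [0.0, -0.0, -1.0]]
wrist_force: [-0.5, 0.6, -0.0]
gripper_width: 0.601
t 75.1 p [0.4558 0.0034 0.0766] F [-0.5  0.6 -0. ] w 0.601 j6 [  21. -100.]
rot [-0.0003 -0.0003  0.0049] then lin [-0.0014 -0.0001  0.0601]
```

View pics/x_w.png

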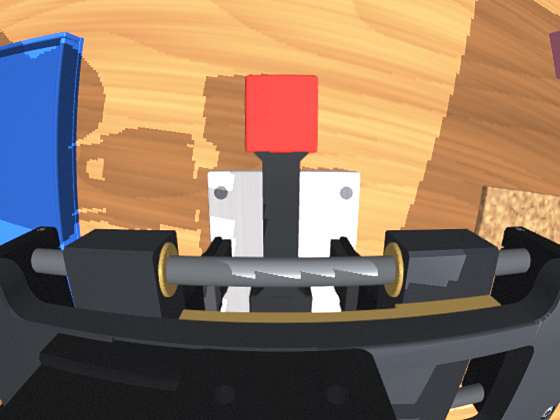

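View pics/x_t.png

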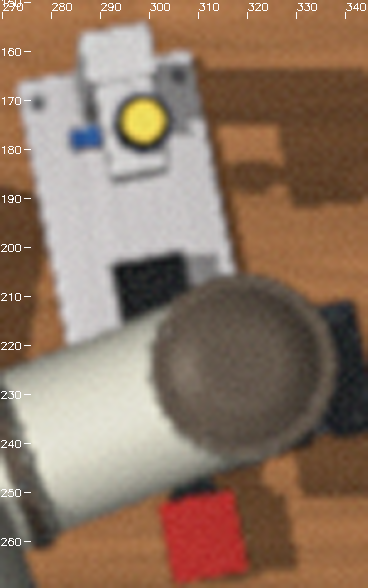

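```bash
python3 -m crank '[{"linear":[0,0,0.03],"delta_rot":[0,0,0.0049],"gripper":60},{"linear":[0,0,0.029],"delta_rot":[0,0,0],"gripper":60},{"linear":[0,0,0],"delta_rot":[0,0,0],"gripper":60},{"linear":[0,0,0],"delta_rot":[0,0,0],"gripper":60},{"linear":[0,0,0],"delta_rot":[0,0,0],"gripper":5},{"linear":[0,0,0],"delta_rot":[0,0,0],"gripper":5},{"linear":[0,0,0],"delta_rot":[0,0,0],"gripper":5},{"linear":[0,0,0],"delta_rot":[0,0,0],"gripper":5}]'
python3 -m crank '[{"linear":[0,0,-0.003],"delta_rot":[0,0,0],"gripper":5},{"linear":[-0.015,0,0],"delta_rot":[0,0,0],"gripper":5},{"linear":[-0.02,0,0],"delta_rot":[0,0,0],"gripper":5},{"linear":[-0.02,0,0],"delta_rot":[0,0,0],"gripper":5},{"linear":[-0.01,0,0],"delta_rot":[0,0,0],"gripper":5},{"linear":[0,0,0],"delta_rot":[0,0,0],"gripper":5},{"linear":[0,0,0],"delta_rot":[0,0,0],"gripper":5},{"linear":[0,0,0],"delta_rot":[0,0,0],"gripper":5}]'
python3 - <<'E'
from h import *
plan((*gp(-.03),.0175,GY))
E
```

```text
time_s: 76.2
tcp_pos: [0.456, 0.0035, 0.0179]
ee_rot: [[-0.984, -0.18, 0.0], [-0.18, 0.984, -0.0], [-0.0, -0.0, -1.0]]
wrist_force: [-0.1, 0.6, 2.6]
gripper_width: 0.271
time_s: 77.2
tcp_pos: [0.5191, 0.0148, 0.0206]
ee_rot: [[-0.984, -0.179, -0.001], [-0.179, 0.984, -0.0], [0.001, -0.0, -1.0]]
wrist_force: [-0.6, 0.5, -2.8]
gripper_width: 0.273
t 77.2 p [0.5191 0.0148 0.0206] F [-0.6  0.5 -2.8] w 0.273 j6 [ 20. -99.]
rot [-0.0003 -0.0009 -0.0021] then lin [-0.007   0.0001  0.0031]
```

```bash
python3 -m crank '[{"linear":[-0.003,0,0.0012],"delta_rot":[0,0,-0.002],"gripper":5},{"linear":[-0.002,0,0],"delta_rot":[0,0,0],"gripper":5},{"linear":[0,0,0],"delta_rot":[0,0,0],"gripper":5}]'
python3 -m crank '[{"linear":[-0.002,0,0],"delta_rot":[0,0,0],"gripper":5},{"linear":[0,0,0],"delta_rot":[0,0,0],"gripper":5}]'
python3 -m crank '[{"linear":[-0.0015,0,0],"delta_rot":[0,0,0],"gripper":5},{"linear":[0,0,0],"delta_rot":[0,0,0],"gripper":5}]'
```

```text
time_s: 77.58
tcp_pos: [0.525, 0.016, 0.0194]
ee_rot: [[-0.983, -0.181, 0.0], [-0.181, 0.983, -0.0], [-0.0, -0.0, -1.0]]
wrist_force: [-0.6, -0.5, -3.9]
gripper_width: 0.274
time_s: 77.82
tcp_pos: [0.527, 0.0164, 0.0194]
ee_rot: [[-0.983, -0.181, 0.0], [-0.181, 0.983, -0.0], [-0.0, -0.0, -1.0]]
wrist_force: [-0.2, 0.6, -2.2]
gripper_width: 0.271
time_s: 78.08
tcp_pos: [0.5284, 0.0166, 0.0194]
ee_rot: [[-0.983, -0.181, 0.0], [-0.181, 0.983, -0.0], [-0.0, -0.0, -1.0]]
wrist_force: [0.6, -0.9, -3.5]
gripper_width: 0.274
```

```bash
python3 -m crank '[{"linear":[-0.0015,0,0],"delta_rot":[0,0,0],"gripper":5},{"linear":[0,0,0],"delta_rot":[0,0,0],"gripper":5}]'
python3 -m crank '[{"linear":[-0.0015,0,0],"delta_rot":[0,0,0],"gripper":5},{"linear":[0,0,0],"delta_rot":[0,0,0],"gripper":5}]'
python3 -m crank '[{"linear":[-0.0015,0,0],"delta_rot":[0,0,0],"gripper":5},{"linear":[0,0,0],"delta_rot":[0,0,0],"gripper":5}]'
```

```text
time_s: 78.32
tcp_pos: [0.5294, 0.0168, 0.0192]
ee_rot: [[-0.983, -0.181, -0.001], [-0.181, 0.983, -0.0], [0.001, -0.0, -1.0]]
wrist_force: [-0.4, 0.3, -3.1]
gripper_width: 0.273
time_s: 78.58
tcp_pos: [0.5294, 0.0167, 0.0189]
ee_rot: [[-0.983, -0.181, -0.004], [-0.181, 0.984, -0.001], [0.004, -0.0, -1.0]]
wrist_force: [-5.4, 0.4, 0.4]
gripper_width: 0.275
time_s: 78.82
tcp_pos: [0.5294, 0.0166, 0.0187]
ee_rot: [[-0.984, -0.181, -0.007], [-0.181, 0.984, -0.002], [0.007, -0.0, -1.0]]
wrist_force: [-9.2, 1.2, 1.7]
gripper_width: 0.271
```

Contact; lower onto the plate and release.

```bash
python3 -m crank '[{"linear":[0.001,0,0],"delta_rot":[0,0,0],"gripper":5},{"linear":[0,0,0.002],"delta_rot":[0,0,0],"gripper":5},{"linear":[0,0,0],"delta_rot":[0,0,0],"gripper":5},{"linear":[-0.0005,0,0],"delta_rot":[0,0,0],"gripper":5},{"linear":[0,0,0],"delta_rot":[0,0,0],"gripper":5}]'
python3 -m crank '[{"linear":[0,0,0],"delta_rot":[0,0,0],"gripper":60},{"linear":[0,0,0],"delta_rot":[0,0,0],"gripper":60},{"linear":[0,0,0],"delta_rot":[0,0,0],"gripper":60},{"linear":[0,0,-0.05],"delta_rot":[0,0,0],"gripper":60},{"linear":[0,0,-0.05],"delta_rot":[0,0,0],"gripper":60},{"linear":[0.01,0,-0.06],"delta_rot":[0,0,0],"gripper":60},{"linear":[0.03,0,-0.06],"delta_rot":[0,0,0],"gripper":60},{"linear":[0,0,0],"delta_rot":[0,0,0],"gripper":0},{"linear":[0,0,0],"delta_rot":[0,0,0],"gripper":0}]'
python3 - <<'E'
from h import *
plan((*gp(.05),.235,GY))
c=crop("side",240,170,370,280,6,"pics/y_s.png")
c=crop("top",270,150,345,270,4.9,"pics/y_t.png")
E
```

```text
time_s: 79.45
tcp_pos: [0.5294, 0.0166, 0.0179]
ee_rot: [[-0.983, -0.181, -0.006], [-0.181, 0.984, -0.002], [0.006, -0.001, -1.0]]
wrist_force: [-9.6, 0.7, 8.1]
gripper_width: 0.27
time_s: 80.58
tcp_pos: [0.4947, 0.0106, 0.2332]
ee_rot: [[-0.983, -0.181, 0.0], [-0.181, 0.983, 0.0], [-0.0, 0.0, -1.0]]
wrist_force: [-0.3, -0.4, -0.5]
gripper_width: 0.452
t 80.58 p [0.4947 0.0106 0.2332] F [-0.3 -0.4 -0.5] w 0.452 j6 [  20. -100.]
rot [ 0.0003  0.0004 -0.0002] then lin [-0.1118 -0.0002 -0.0018]
```

View pics/y_s.png

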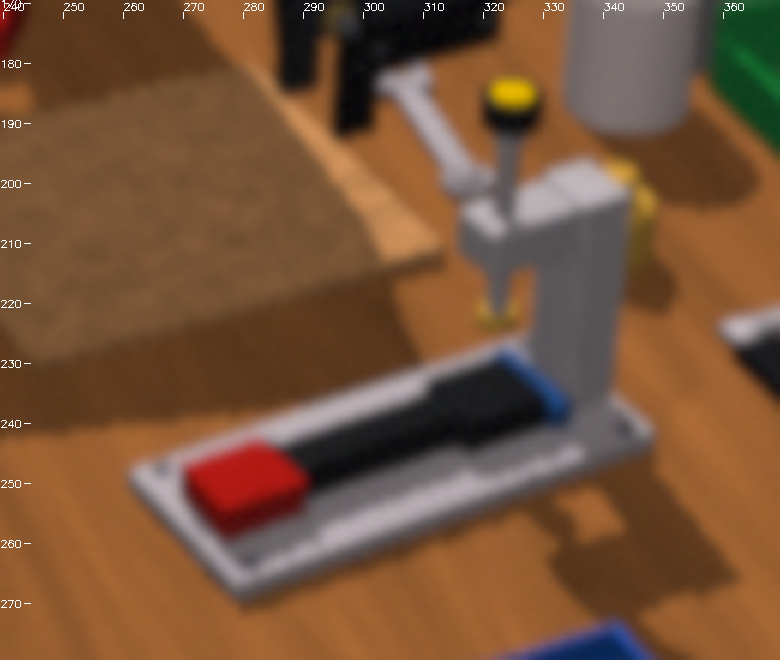

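View pics/y_t.png

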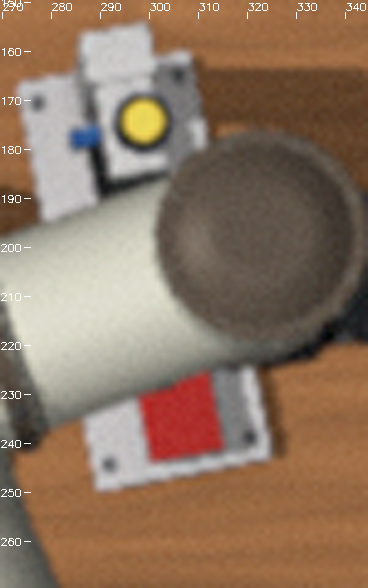

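Against the stop and straight. Press.

```bash
python3 -m crank '[{"linear":[-0.04,0,0],"delta_rot":[0,0,0],"gripper":0},{"linear":[-0.04,0,0],"delta_rot":[0,0,0],"gripper":0},{"linear":[-0.0325,0,0],"delta_rot":[0,0,0],"gripper":0},{"linear":[0,0,0],"delta_rot":[0,0,0],"gripper":0},{"linear":[0,0,0],"delta_rot":[0,0,0],"gripper":0},{"linear":[0,0,0],"delta_rot":[0,0,0],"gripper":0}]'
python3 - <<'E'
from h import *
plan((*gp(.05),.166,GY))
E
```

```text
time_s: 81.42
tcp_pos: [0.6047, 0.0307, 0.2329]
ee_rot: [[-0.983, -0.181, -0.001], [-0.181, 0.983, -0.001], [0.001, -0.0, -1.0]]
wrist_force: [0.5, -0.3, -0.9]
gripper_width: 0.005
t 81.42 p [0.6047 0.0307 0.2329] F [ 0.5 -0.3 -0.9] w 0.005 j6 [ 18. -98.]
rot [-0.0004 -0.0012 -0.    ] then lin [ 0.     -0.      0.0669]
```

```bash
python3 -m crank '[{"linear":[0,0,0.014],"delta_rot":[0,0,0],"gripper":0},{"linear":[0,0,0.01],"delta_rot":[0,0,0],"gripper":0},{"linear":[0,0,0.01],"delta_rot":[0,0,0],"gripper":0},{"linear":[0,0,0.01],"delta_rot":[0,0,0],"gripper":0},{"linear":[0,0,0.01],"delta_rot":[0,0,0],"gripper":0},{"linear":[0,0,0.008],"delta_rot":[0,0,0],"gripper":0},{"linear":[0,0,0.006],"delta_rot":[0,0,0],"gripper":0},{"linear":[0,0,0],"delta_rot":[0,0,0],"gripper":0},{"linear":[0,0,0],"delta_rot":[0,0,0],"gripper":0},{"linear":[0,0,0],"delta_rot":[0,0,0],"gripper":0}]'
python3 -m crank '[{"linear":[0,0,0],"delta_rot":[0,0,0],"gripper":0},{"linear":[0,0,0],"delta_rot":[0,0,0],"gripper":0},{"linear":[0,0,0],"delta_rot":[0,0,0],"gripper":0},{"linear":[0,0,0],"delta_rot":[0,0,0],"gripper":0},{"linear":[0,0,0],"delta_rot":[0,0,0],"gripper":0},{"linear":[0,0,0],"delta_rot":[0,0,0],"gripper":0},{"linear":[0,0,0],"delta_rot":[0,0,0],"gripper":0},{"linear":[0,0,0],"delta_rot":[0,0,0],"gripper":0},{"linear":[0,0,0],"delta_rot":[0,0,0],"gripper":0},{"linear":[0,0,0],"delta_rot":[0,0,0],"gripper":0}]'
python3 -m crank '[{"linear":[0,0,-0.03],"delta_rot":[0,0,0],"gripper":0},{"linear":[0,0,-0.04],"delta_rot":[0,0,0],"gripper":0},{"linear":[0,0,-0.016],"delta_rot":[0,0,0],"gripper":0},{"linear":[0.04,0,0],"delta_rot":[0,0,0],"gripper":60},{"linear":[0.042,0,0],"delta_rot":[0,0,0],"gripper":60},{"linear":[0,0,0.05],"delta_rot":[0,0,0],"gripper":60},{"linear":[0,0,0.05],"delta_rot":[0,0,0],"gripper":60},{"linear":[0,0,0.05],"delta_rot":[0,0,0],"gripper":60},{"linear":[0,0,0.045],"delta_rot":[0,0,0],"gripper":60},{"linear":[0,0,0],"delta_rot":[0,0,0],"gripper":60}]'
python3 -m crank '[{"linear":[0,0,0],"delta_rot":[0,0,0],"gripper":60},{"linear":[0,0,0],"delta_rot":[0,0,0],"gripper":60}]'
python3 - <<'E'
from h import *
plan((*gp(-.03),.0165,GY))
E
```

```text
time_s: 82.68
tcp_pos: [0.6052, 0.0307, 0.1668]
ee_rot: [[-0.983, -0.182, 0.0], [-0.182, 0.983, -0.001], [-0.0, -0.001, -1.0]]
wrist_force: [-6.6, 0.6, 9.2]
gripper_width: 0.006
time_s: 83.92
tcp_pos: [0.6052, 0.0307, 0.1668]
ee_rot: [[-0.983, -0.182, 0.0], [-0.182, 0.983, -0.001], [-0.0, -0.001, -1.0]]
wrist_force: [-5.5, 0.2, 8.8]
gripper_width: 0.011
time_s: 85.18
tcp_pos: [0.5218, 0.015, 0.0525]
ee_rot: [[-0.984, -0.181, -0.009], [-0.181, 0.984, -0.003], [0.009, -0.001, -1.0]]
wrist_force: [-0.4, 0.5, -0.3]
gripper_width: 0.592
time_s: 85.42
tcp_pos: [0.5264, 0.0164, 0.0583]
ee_rot: [[-0.983, -0.182, 0.004], [-0.182, 0.983, 0.001], [-0.004, 0.0, -1.0]]
wrist_force: [-0.5, -0.7, 0.0]
gripper_width: 0.599
t 85.42 p [0.5264 0.0164 0.0583] F [-0.5 -0.7  0. ] w 0.599 j6 [ 19. -99.]
rot [0.0002 0.0043 0.0003] then lin [ 0.0004 -0.0002  0.0418]
```

```bash
python3 -m crank '[{"linear":[0,0,0.02],"delta_rot":[0,0,0],"gripper":60},{"linear":[0,0,0.0195],"delta_rot":[0,0,0],"gripper":60},{"linear":[0,0,0],"delta_rot":[0,0,0],"gripper":60},{"linear":[0,0,0],"delta_rot":[0,0,0],"gripper":60},{"linear":[0,0,0],"delta_rot":[0,0,0],"gripper":5},{"linear":[0,0,0],"delta_rot":[0,0,0],"gripper":5},{"linear":[0,0,0],"delta_rot":[0,0,0],"gripper":5},{"linear":[0,0,0],"delta_rot":[0,0,0],"gripper":5}]'
python3 -m crank '[{"linear":[0,0,-0.006],"delta_rot":[0,0,0],"gripper":5},{"linear":[0.02,0,0],"delta_rot":[0,0,0],"gripper":5},{"linear":[0.03,0,0],"delta_rot":[0,0,0],"gripper":5},{"linear":[0.03,0,0],"delta_rot":[0,0,0],"gripper":5},{"linear":[0,0,-0.03],"delta_rot":[0,0,0],"gripper":5},{"linear":[0,0,-0.04],"delta_rot":[0,0,0],"gripper":5},{"linear":[0,0,-0.03],"delta_rot":[0,0,0],"gripper":5},{"linear":[0,0,0],"delta_rot":[0,0,0],"gripper":5},{"linear":[0,0,0],"delta_rot":[0,0,0],"gripper":5}]'
python3 - <<'E'
from h import *
plan((.4674,-.2629,.12,5.9),(.4674,-.2629,.01,5.9))
E
```

```text
time_s: 86.42
tcp_pos: [0.5248, 0.016, 0.0169]
ee_rot: [[-0.983, -0.182, -0.0], [-0.182, 0.983, -0.0], [0.0, -0.0, -1.0]]
wrist_force: [-1.0, 0.6, 1.3]
gripper_width: 0.273
time_s: 87.55
tcp_pos: [0.4449, 0.0012, 0.1217]
ee_rot: [[-0.984, -0.181, -0.002], [-0.181, 0.984, -0.0], [0.002, -0.0, -1.0]]
wrist_force: [0.5, 1.1, -2.6]
gripper_width: 0.272
t 87.55 p [0.4449 0.0012 0.1217] F [ 0.5  1.1 -2.6] w 0.272 j6 [  21. -101.]
rot [-0.0001 -0.0025  0.0787] then lin [ 0.0048 -0.265   0.0017]
rot [0. 0. 0.] then lin [0.   0.   0.11]
```

```bash
python3 -m crank '[{"linear":[0,-0.025,0],"delta_rot":[0,0,0.0785],"gripper":5},{"linear":[0.001,-0.04,0],"delta_rot":[0,0,0],"gripper":5},{"linear":[0.001,-0.04,0],"delta_rot":[0,0,0],"gripper":5},{"linear":[0.001,-0.04,0],"delta_rot":[0,0,0],"gripper":5},{"linear":[0.001,-0.04,0],"delta_rot":[0,0,0],"gripper":5},{"linear":[0,-0.04,0],"delta_rot":[0,0,0],"gripper":5},{"linear":[0,-0.04,0],"delta_rot":[0,0,0],"gripper":5},{"linear":[0,0,0],"delta_rot":[0,0,0],"gripper":5},{"linear":[0,0,0],"delta_rot":[0,0,0],"gripper":5},{"linear":[0,0,0],"delta_rot":[0,0,0],"gripper":5}]'
python3 - <<'E'
from h import *
plan((.4674,-.2629,.02,5.9))
c=capture("wrist");cv2.imwrite("pics/z_w.png",c["img"])
E
```

```text
time_s: 88.8
tcp_pos: [0.4711, -0.2612, 0.1222]
ee_rot: [[-0.994, -0.105, -0.002], [-0.105, 0.994, 0.0], [0.002, 0.0, -1.0]]
wrist_force: [0.2, 0.5, -2.6]
gripper_width: 0.272
t 88.8 p [ 0.4711 -0.2612  0.1222] F [ 0.2  0.5 -2.6] w 0.272 j6 [-12. -72.]
rot [ 0.0005 -0.0017  0.002 ] then lin [ 0.0039 -0.0013  0.1022]
```

View pics/z_w.png

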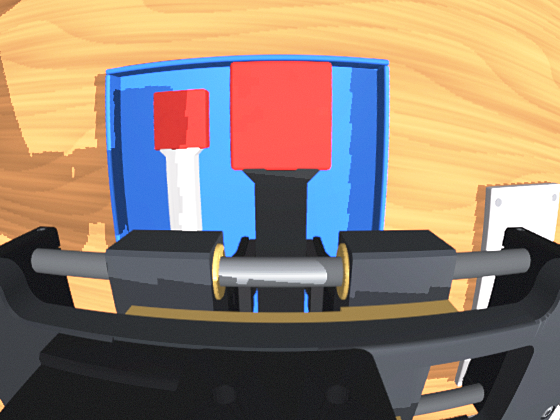

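```bash
python3 -m crank '[{"linear":[0.003,0,0.03],"delta_rot":[0,0,0],"gripper":5},{"linear":[0,0,0.04],"delta_rot":[0,0,0],"gripper":5},{"linear":[0,0,0.03],"delta_rot":[0,0,0],"gripper":5},{"linear":[0,0,0],"delta_rot":[0,0,0],"gripper":5},{"linear":[0,0,0],"delta_rot":[0,0,0],"gripper":5},{"linear":[0,0,0],"delta_rot":[0,0,0],"gripper":5}]'
python3 - <<'E'
from h import *
plan((.4674,-.2629,.0097,5.9))
E
```

```text
time_s: 89.6
tcp_pos: [0.4699, -0.2627, 0.0246]
ee_rot: [[-0.995, -0.104, 0.003], [-0.104, 0.995, -0.001], [-0.003, -0.002, -1.0]]
wrist_force: [0.1, -0.4, -2.8]
gripper_width: 0.279
t 89.6 p [ 0.4699 -0.2627  0.0246] F [ 0.1 -0.4 -2.8] w 0.279 j6 [-12. -72.]
rot [-0.0015  0.0031  0.0015] then lin [0.0025 0.0001 0.0149]
```

```bash
python3 -m crank '[{"linear":[0,0,0.0135],"delta_rot":[0,0,0],"gripper":5},{"linear":[0,0,0],"delta_rot":[0,0,0],"gripper":5},{"linear":[0,0,0],"delta_rot":[0,0,0],"gripper":5},{"linear":[0,0,0],"delta_rot":[0,0,0],"gripper":5}]'
python3 -m crank '[{"linear":[0,0,0.001],"delta_rot":[0,0,0],"gripper":5},{"linear":[0,0,0],"delta_rot":[0,0,0],"gripper":5},{"linear":[0,0,0],"delta_rot":[0,0,0],"gripper":5}]'
```

```text
time_s: 90.1
tcp_pos: [0.4692, -0.2627, 0.0096]
ee_rot: [[-0.995, -0.104, 0.001], [-0.104, 0.995, -0.001], [-0.001, -0.001, -1.0]]
wrist_force: [1.9, 0.1, 0.4]
gripper_width: 0.269
time_s: 90.48
tcp_pos: [0.4692, -0.2627, 0.0095]
ee_rot: [[-0.995, -0.104, 0.001], [-0.104, 0.995, -0.001], [-0.001, -0.001, -1.0]]
wrist_force: [0.0, 0.4, 5.7]
gripper_width: 0.275
```

Seated on the floor; release and withdraw, then final look.

```bash
python3 -m crank '[{"linear":[0,0,-0.001],"delta_rot":[0,0,0],"gripper":60},{"linear":[0,0,0],"delta_rot":[0,0,0],"gripper":60},{"linear":[0,0,0],"delta_rot":[0,0,0],"gripper":60},{"linear":[0,0,-0.05],"delta_rot":[0,0,0],"gripper":60},{"linear":[0,0,-0.05],"delta_rot":[0,0,0],"gripper":60},{"linear":[0,0,-0.05],"delta_rot":[0,0,0],"gripper":60},{"linear":[0,0,-0.05],"delta_rot":[0,0,0],"gripper":60},{"linear":[0,0.05,-0.02],"delta_rot":[0,0,0],"gripper":60},{"linear":[0,0.05,0],"delta_rot":[0,0,0],"gripper":60},{"linear":[0,0.05,0],"delta_rot":[0,0,0],"gripper":60}]'
python3 -m crank '[{"linear":[0,0.05,0],"delta_rot":[0,0,0],"gripper":60},{"linear":[0,0.05,0],"delta_rot":[0,0,0],"gripper":60},{"linear":[0,0.05,0],"delta_rot":[0,0,0],"gripper":60},{"linear":[0,0.05,0],"delta_rot":[0,0,0],"gripper":60},{"linear":[0,0.05,0],"delta_rot":[0,0,0],"gripper":60},{"linear":[0,0,0],"delta_rot":[0,0,0],"gripper":60},{"linear":[0,0,0],"delta_rot":[0,0,0],"gripper":60},{"linear":[0,0,0],"delta_rot":[0,0,0],"gripper":60}]'
python3 - <<'E'
from h import *
c=capture("top");cv2.imwrite("pics/zz_t.png",c["img"])
c=capture("side");cv2.imwrite("pics/zz_s.png",c["img"])
E
```

```text
time_s: 91.72
tcp_pos: [0.4525, -0.112, 0.2294]
ee_rot: [[-0.995, -0.103, 0.0], [-0.103, 0.995, -0.0], [-0.0, -0.0, -1.0]]
wrist_force: [0.1, 0.4, -0.1]
gripper_width: 0.599
time_s: 92.72
tcp_pos: [0.427, 0.1343, 0.2291]
ee_rot: [[-0.995, -0.102, -0.001], [-0.102, 0.995, -0.001], [0.001, -0.001, -1.0]]
wrist_force: [-0.2, 0.7, 0.3]
gripper_width: 0.603
```

View pics/zz_t.png

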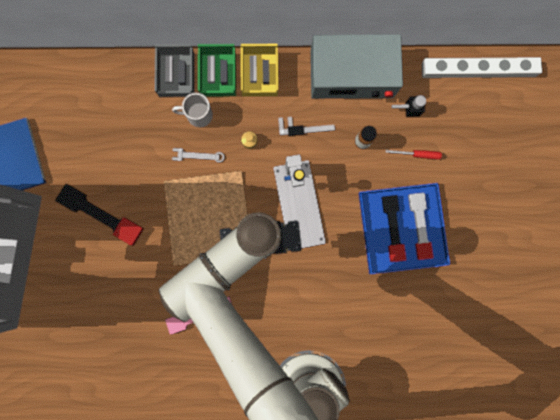

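View pics/zz_s.png

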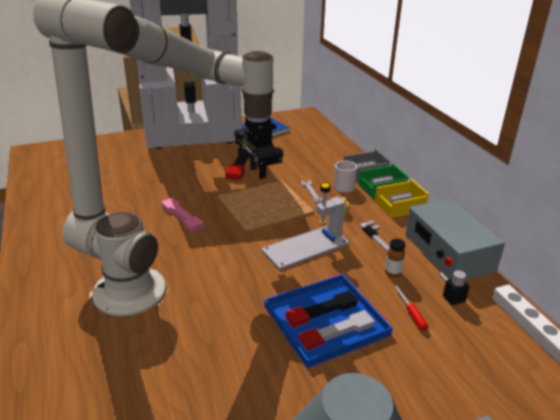

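```bash
python3 -c "
from station import workorder
print(workorder.finish_job())"
```

```text
the job is handed in; nothing more can be done
None
```

I gauged the aluminium specimen and then the black one, red head first and then plain head, and handed the job in at about 93 s. There was no green specimen on the board, so I skipped it.

- **Readings:** Each press was held for over a second at about 9–10 N, with the knob pushed 4–6 mm into its overload spring.
- **Correction:** The aluminium's plain head first stopped about 3 mm short of the stop. The side picture showed the gap before I pressed, so I re-gripped it, pushed it home and then took the reading.
- **Knock:** The black specimen was knocked aside on the board early in the run. I found its new position in the top picture before picking it up.
- **Last checks:** The final top and side pictures show both specimens flat and side by side in the blue tray. The foot is back up, nothing is on the gauge, and the arm is clear. The larger black look-alike, the pink one and the other bench items look unmoved. None of these last checks failed or disagreed.

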